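# Lid the prepared ingredients

### The arm

A 6-joint arm with a two-finger parallel gripper is mounted at the origin on the work surface. World frame = base frame: x ahead of the robot, y to its left, z up, the work surface at z = 0. Lengths are in m, angles in degrees, forces in N, time in s.
With the tool pointing down it reaches from about 0.3 to 0.75 m from the base axis. Payload 8.5 kg.
Tool frame: the origin (TCP) lies at the very end of the fingers, on their centre line; the grasp point (between the pads) lies 19 mm behind it; z points along the fingers, y is the direction in which the jaws open and shut (so a half turn about z gives the same grasp; the last joint's range is limited). The gripper opens to 85 mm and grips with 20 to 120 N. Pads are 22 mm wide; open, the fingers measure 114 mm over their backs; the gripper's body (76 mm by 85 mm) begins 54 mm behind the grasp point. The pads swing forward as they close: fully open they stand 13 mm farther back than shut.
Start: joints at [59.456, 21.807, 74.336, -0, 83.858, -12.336], TCP at [0.172, 0.522, 0.21] pointing down, gripper open.
Joint ranges: [-178.18, 178.18], [-50.72, 133.34], [12.68, 142.11], [-81.47, 261.47], [9.98, 163.14], [-165.26, 165.26]. Speed limits (degrees/s): [136.94, 136.94, 180, 180, 180, 180].

### API

Orientations are given as a 3x3 rotation matrix whose columns are the frame's x, y, z axes.
In Python, from rig import env, vision, close_job, spotter gives the robot as it stands. The module is installed in compiled form; this text tells all that it offers.
- The arm moves only by the tool jog_arm, never from a script. Its argument "plan" is a list that holds one entry, the list of rows, each a list of 6 numbers: the shift along the tool's x, y, z in units of 40 mm (1.0 is 40 mm), then the turn, a rotation vector about the tool's x, y, z in units of 0.15 rad (1.0 is 0.15 rad). A call has 1 to 10 rows; each row shifts and turns the commanded pose from where the row before left it, along the tool's axes as they then stand; what a row does not reach is not made up. A row lasts 1/10 s, in which the tool goes at most 50 mm and 8.59 degrees, less where a joint would pass 70% of its speed; a pose out of reach is approached as far as the arm can. A call with a number of a shift or a turn outside -1 to 1 is refused whole. A call with a gripper value outside its range is refused whole. "grip" is the opening, from -1 (shut) to 1 (fully open), set as the call begins (left out, the last holds). The fingers move at their own pace and stop on an object; "squeeze" is the grip in N (left out, the last holds). Time passes only in rows, so rows that do not move let the fingers close. It gives the time, the measured TCP pose, the force and the opening at its end, in the units of the state.
- env.observe(): the state, without advancing time (a new reading comes with each control period).
- vision.get_image(name): name is "scene" or "top"; returns (picture, depth): 384x512x3 uint8, red, green, blue; 384x512 float32, m along the optical axis (not along the pixel's ray), 0 where there is no reading.
- vision.camera_info(name): a dict with "fx", "fy", "cx", "cy" (pixels), "k1" (the pictures are not rectified: a ray, as slopes to the right and down, at radius r is drawn at 1 + k1 r^2 times it, then the intrinsics apply), "rvec" (rotation vector, rad) and "tvec" (3), from world to camera coordinates, as OpenCV has them. Camera axes: x right, y down, z forward; pixel columns grow to the right and rows downward; lengths in m; the calibration is good to about 2 mm. A picture is of the moment at which its call begins. camera_info takes no time and is no camera call.
- close_job(): hands the job in, once; it reports no verdict.
Trained networks look in the newest picture that a camera, given by its name, has taken for a name from the list of things; names that differ only in an ending like _2 or _b are one class to them, and where a whole thing is asked for, a point or a joint stands for the part that bears it (a point fixed in the world has none). Each returns a list of dicts, best first, with "score" (0 to 1); they miss things now and then, are a little off and sometimes report something else, mostly with a low value. They report only what shows in the picture. A call takes as long as a camera call. They do not tell look-alikes from the thing itself.
- spotter.trace(camera, query): "pixels" (384x512 bool, what is visible of it) and "rect" ([left, top, right, bottom] in pixels, round what is visible of it).
The state is a dict: "time_s": time; "q": joint angles; "qvel": joint speeds; "joint_efforts": joint torques, N m; "position": TCP position; "tool_rot": TCP orientation; "ft_force": force on the tool from outside, world axes, zero at the start; "wrist_torque": the same for the moment, N m; "grip_width": finger opening in m.
Only numpy, scipy, OpenCV 4.12 (cv2) and the standard library are available. Lean on these libraries where they do the work, as an engineer would, in place of code of your own. Each camera call takes 0.05 s, during which the arm holds its last target.

### The job

Close up the four steel containers of prepared food: put each lid on the container of its own shape and size, seated flat with its edges lined up with the container's, and let go of it. Leave the containers standing where they are, and do not tip them or knock over the pepper mill or the glass cup.

Things in the scene. Friction and masses are not known exactly. Their poses are not given: they have to be found in the camera images.
- pot_large: Open stainless steel container, 55 mm high, walls 3 mm, part filled with red cherry tomatoes (to 42 mm at most); round, 96 mm outside diameter, the larger of the two round ones. It stands loose on the table, about 0.6 kg with its contents. Origin: centre of its underside, z up. Takes only the large round lid.
- pot_small: Open stainless steel container, 55 mm high, walls 3 mm, part filled with green olives (to 42 mm at most); round, 64 mm outside diameter, the smaller of the two round ones. It stands loose on the table, about 0.6 kg with its contents. Origin: centre of its underside, z up. Takes only the small round lid.
- pot_square: Open stainless steel container, 55 mm high, walls 3 mm, part filled with hazelnuts (to 42 mm at most); square, 76 by 76 mm outside, sides along its x and y. It stands loose on the table, about 0.6 kg with its contents. Origin: centre of its underside, z up. Takes only the square lid, either way on.
- pot_oblong: Open stainless steel container, 55 mm high, walls 3 mm, part filled with white mozzarella balls (to 42 mm at most); oblong, 100 mm along its x by 60 mm along its y outside. It stands loose on the table, about 0.6 kg with its contents. Origin: centre of its underside, z up. Takes only the oblong lid, long side along long side.
- lid_large_grip (a point): Steel lid, round, 110 mm in diameter, 4 mm thick; black handle on top: round knob 20 mm diameter, 30 tall. Under it a boss 6 mm deep, 76 mm in diameter, enters the container with 7 mm play each way. Lies right way up: plate top 10, handle top 40 mm above table; 0.12 kg. Point: centre, half-way up handle, 25 mm above lid underside, 74 above container underside when seated; z up.
- lid_small_grip (a point): Steel lid, round, 78 mm in diameter, 4 mm thick; black handle on top: round knob 20 mm diameter, 30 tall. Under it a boss 6 mm deep, 44 mm in diameter, enters the container with 7 mm play each way. Lies right way up: plate top 10, handle top 40 mm above table; 0.12 kg. Point: centre, half-way up handle, 25 mm above lid underside, 74 above container underside when seated; z up.
- lid_square_grip (a point): Steel lid, square, 90 by 90 mm, 4 mm thick; black handle on top: block 40 mm long (along x), 18 thick, 30 tall. Under it a boss 6 mm deep, 56 by 56 mm, enters the container with 7 mm play each way. Lies right way up: plate top 10, handle top 40 mm above table; 0.12 kg. Point: centre, half-way up handle, 25 mm above lid underside, 74 above container underside when seated; z up, x, y along sides.
- lid_oblong_grip (a point): Steel lid, oblong, 114 by 74 mm, 4 mm thick; black handle on top: block 40 mm long (along x), 18 thick, 30 tall. Under it a boss 6 mm deep, 80 by 40 mm, enters the container with 7 mm play each way. Lies right way up: plate top 10, handle top 40 mm above table; 0.12 kg. Point: centre, half-way up handle, 25 mm above lid underside, 74 above container underside when seated; z up, x along length.
- mill: Bystander: dark wooden pepper mill, turned, 85 mm tall, 52 mm across the foot, loose, standing among the things. Origin: centre of its underside. Another bystander among them, unlisted, is a small blue ceramic ramekin, 72 mm across and 40 mm tall, that belongs to no lid.
- glass_cup: Bystander: empty clear glass cup, 55 mm tall, 60 mm across the rim, loose, standing upright among the things. Origin: centre of its underside.
Mind the look-alikes: they are no part of the job. Leave any purple or yellow look-alike of the pot_small alone. Leave any turquoise look-alike of the part that bears lid_small_grip alone.

How it is judged (in metres and radians):
At the end, for the whole second after the job is handed in: Each lid on its own container: centres within 12 mm, handle middle 70-78 mm above the container's underside, level within 4 degrees, at rest; square and oblong sides within 10 degrees (any symmetric turn); containers upright, within 50 mm of their start (horizontal distance between lid_large_grip and pot_large below 0.012 m and z of lid_large_grip in the frame of pot_large between 0.07 and 0.078 m and angle between each of lid_large_grip, pot_large, lid_small_grip, pot_small, lid_square_grip, pot_square, lid_oblong_grip, pot_oblong's own z axis and vertical below 0.07 rad and distance of each of pot_large, pot_small, pot_square, pot_oblong from where it was at the start of the episode below 0.05 m and linear speed of each of lid_large, lid_small, lid_square, lid_oblong below 0.02 m/s and horizontal distance between lid_small_grip and pot_small below 0.012 m and z of lid_small_grip in the frame of pot_small between 0.07 and 0.078 m and horizontal distance between lid_square_grip and pot_square below 0.012 m and z of lid_square_grip in the frame of pot_square between 0.07 and 0.078 m and horizontal distance between lid_oblong_grip and pot_oblong below 0.012 m and z of lid_oblong_grip in the frame of pot_oblong between 0.07 and 0.078 m and angle between the x axis of lid_oblong_grip and the x axis of pot_oblong, either way round below 0.18 rad and (angle between the x axis of lid_square_grip and the x axis of pot_square, either way round below 0.18 rad or angle between the x axis of lid_square_grip and the y axis of pot_square, either way round below 0.18 rad)); the robot touches nothing.
It fails at once if a container of food is tipped over 20 degrees (angle between any of pot_large, pot_small, pot_square, pot_oblong's own z axis and vertical above 0.35 rad).
It fails at once if the pepper mill is knocked over (angle between mill's own z axis and vertical above 0.6 rad).
It fails at once if the glass cup is knocked over (angle between glass_cup's own z axis and vertical above 0.6 rad).
It also fails if it takes over 109 s, if anything falls off the work surface, if the arm or the gripper's body presses on something with over 40 N, if the wrist force passes 120 N, or if a joint passes its speed limit or range.

## Working session

There is one attempt and no reset: what is moved stays moved. The work goes in short steps, Python scripts to look and compute and a tool call to move; the robot and the scene stay as the last step left them, time stands still between calls to the robot, and variables do not carry over. Pictures are saved under pics/ and viewed, and the job is handed in when it is done.

Besides the shell and the picture viewer there is one more tool, called after "Emit:" by a JSON object that holds its "name" and its "arguments", one argument or row to a line. jog_arm: Moves the arm, as the interface text tells. Its arguments: {"type":"object","properties":{"plan":{"type":"array"},"grip":{"type":"number"},"squeeze":{"type":"number"}},"required":["plan"]}

```bash
mkdir -p pics
cat > h.py <<'E'
import numpy as np,cv2
from rig import env,vision,close_job,spotter
def snap(cam,fn):
    im,d=vision.get_image(cam); cv2.imwrite('pics/'+fn,im[:,:,::-1]); np.save('pics/'+cam+'_d.npy',d); np.save('pics/'+cam+'_i.npy',im); return im,d
def xyz(cam,uv,d=None,z=None):
    """pixels->world, by depth d or by plane height z"""
    c=vision.camera_info(cam); R,_=cv2.Rodrigues(np.array(c['rvec'],float)); t=np.array(c['tvec'],float).reshape(3)
    uv=np.atleast_2d(np.array(uv,float)); p=np.c_[(uv[:,0]-c['cx'])/c['fx'],(uv[:,1]-c['cy'])/c['fy']]
    q=p.copy()
    for _ in range(20): q=p/(1+c['k1']*(q**2).sum(1,keepdims=True))
    ray=np.c_[q,np.ones(len(q))]
    if d is not None: return (ray*np.atleast_1d(d)[:,None]-t)@R
    o=-R.T@t; w=ray@R
    s=(z-o[2])/w[:,2]
    return o+w*s[:,None]
E
python3 - <<'E'
from h import *
for c in ['top','scene']: snap(c,c+'0.png'); print(vision.camera_info(c))
s=env.observe(); print({k:np.round(v,3).tolist() for k,v in s.items()})
E
```

```text
{'fx': 481.13186789056937, 'fy': 481.13186789056937, 'cx': 252.12121357509463, 'cy': 195.3889015474727, 'k1': -0.1281730096186538, 'rvec': array([ 2.14554451, -2.12806449,  0.14248584]), 'tvec': array([0.00399779, 0.53096796, 1.24420983])}
{'fx': 394.532315656357, 'fy': 394.532315656357, 'cx': 251.16887361796861, 'cy': 191.84541252257728, 'k1': -0.0832877184406085, 'rvec': array([ 2.18399613,  1.58611498, -0.41079691]), 'tvec': array([-0.16950788, -0.41673888,  1.24341772])}
{'time_s': 0.1, 'q': [59.454, 21.839, 74.38, 0.002, 83.857, -12.337], 'qvel': [-0.21, -0.115, -0.166, -0.054, -0.009, -0.072], 'joint_efforts': [0.004, -44.922, -23.166, -0.0, 0.004, -0.0], 'position': [0.172, 0.522, 0.209], 'tool_rot': [[-0.95, 0.313, -0.001], [0.313, 0.95, -0.001], [0.0, -0.001, -1.0]], 'ft_force': [-0.473, 0.938, -0.403], 'wrist_torque': [-0.016, 0.037, -0.027], 'grip_width': 0.085}
```

View pics/top0.png

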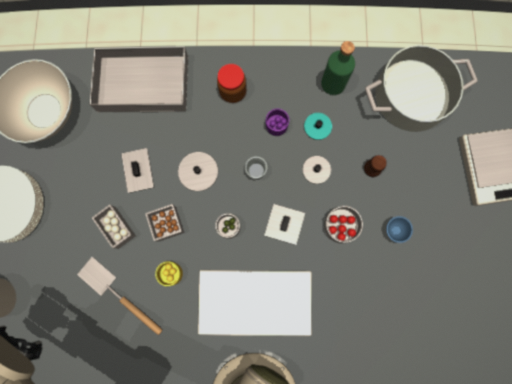

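View pics/scene0.png

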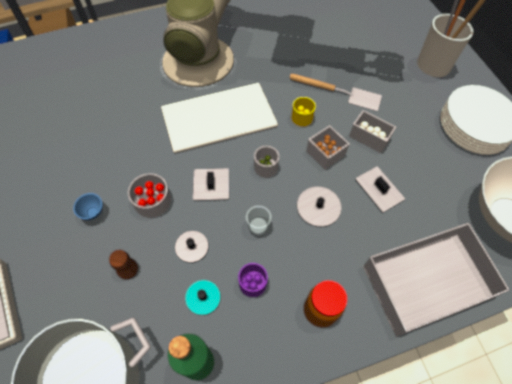

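```bash
python3 - <<'E'
from h import *
D=np.load('pics/top_d.npy')
names=['pot_large','pot_small','pot_square','pot_oblong','lid_large_grip','lid_small_grip','lid_square_grip','lid_oblong_grip','mill','glass_cup']
for n in names:
    for k,r in enumerate(spotter.trace('top',n)[:4]):
        m=r['pixels']; v,u=np.nonzero(m); d=D[v,u]; ok=d>0
        P=xyz('top',np.c_[u,v][ok],d[ok])
        np.save(f'pics/m_{n}_{k}.npy',m)
        print(n,k,round(r['score'],2),np.round(r['rect']).tolist(),m.sum(),'xyz med',np.median(P,0).round(3),'z5/95',np.percentile(P[:,2],[2,50,98]).round(3))
E
python3 - <<'E'
import cv2
im=cv2.imread('pics/top0.png')[100:300,80:430]
cv2.imwrite('pics/top0z.png',cv2.resize(im,None,fx=2.28,fy=2.28,interpolation=cv2.INTER_CUBIC))
E
```

```text
pot_large 0 0.56 [325.0, 206.0, 362.0, 249.0] 1190 xyz med [ 0.457 -0.235  0.032] z5/95 [0.    0.032 0.059]
pot_small 0 0.74 [266.0, 108.0, 290.0, 136.0] 537 xyz med [ 0.737 -0.058  0.033] z5/95 [0.001 0.033 0.059]
pot_small 1 0.63 [155.0, 264.0, 182.0, 288.0] 523 xyz med [0.322 0.229 0.031] z5/95 [0.002 0.031 0.06 ]
pot_square 0 0.7 [144.0, 203.0, 183.0, 245.0] 983 xyz med [0.456 0.244 0.032] z5/95 [0.001 0.032 0.059]
pot_oblong 0 0.66 [93.0, 208.0, 139.0, 247.0] 1050 xyz med [0.445 0.38  0.034] z5/95 [-0.     0.034  0.059]
lid_large_grip 0 0.87 [175.0, 155.0, 218.0, 190.0] 1238 xyz med [0.601 0.159 0.012] z5/95 [0.006 0.012 0.041]
lid_small_grip 0 0.87 [303.0, 153.0, 331.0, 183.0] 647 xyz med [ 0.607 -0.167  0.012] z5/95 [0.001 0.012 0.042]
lid_small_grip 1 0.74 [305.0, 111.0, 334.0, 136.0] 593 xyz med [ 0.733 -0.171  0.012] z5/95 [0.005 0.012 0.044]
lid_square_grip 0 0.67 [266.0, 203.0, 305.0, 245.0] 1155 xyz med [ 0.457 -0.079  0.012] z5/95 [0.002 0.012 0.043]
lid_square_grip 1 0.19 [216.0, 210.0, 244.0, 238.0] 493 xyz med [0.451 0.072 0.028] z5/95 [0.001 0.028 0.059]
lid_oblong_grip 0 0.59 [122.0, 146.0, 152.0, 192.0] 1088 xyz med [0.604 0.327 0.012] z5/95 [0.001 0.012 0.044]
mill 0 0.73 [363.0, 154.0, 386.0, 180.0] 376 xyz med [ 0.61  -0.316  0.074] z5/95 [0.004 0.074 0.087]
glass_cup 0 0.65 [249.0, 158.0, 269.0, 180.0] 377 xyz med [ 0.611 -0.001  0.021] z5/95 [0.003 0.021 0.061]
```

View pics/top0z.png

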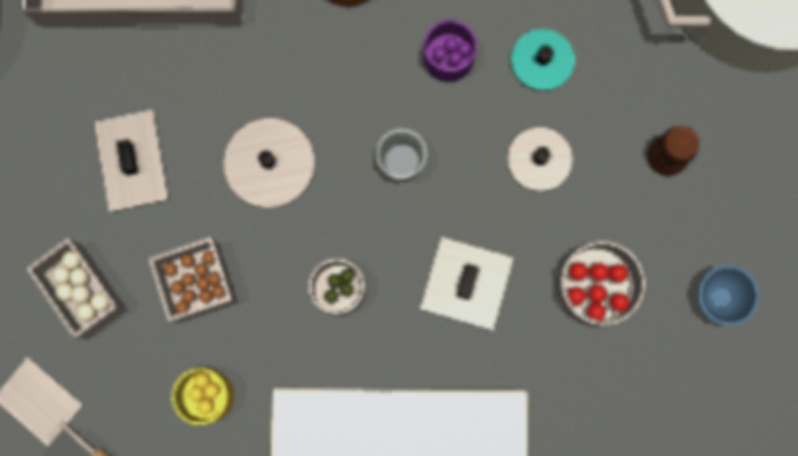

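```bash
cat > meas.py <<'E'
from h import *
S=0.5e-3
def ortho(cam,im,cx,cy,z,half=0.08):
    c=vision.camera_info(cam); n=int(2*half/S)
    # rows: x decreasing downwards, cols: y decreasing rightwards (like top picture)
    j,i=np.meshgrid(np.arange(n),np.arange(n)); X=cx+half-i*S; Y=cy+half-j*S
    P=np.stack([X,Y,np.full_like(X,z)],-1).reshape(-1,3).astype(float)
    K=np.array([[c['fx'],0,c['cx']],[0,c['fy'],c['cy']],[0,0,1]])
    uv,_=cv2.projectPoints(P,np.array(c['rvec'],float),np.array(c['tvec'],float),K,np.array([c['k1'],0,0,0,0.]))
    uv=uv.reshape(n,n,2).astype(np.float32)
    return cv2.remap(im,uv[...,0],uv[...,1],cv2.INTER_CUBIC)
E
python3 - <<'E'
from meas import *
G={'lid_large':(0.601,.159,.01),'lid_small':(.607,-.167,.01),'lid_square':(.457,-.079,.01),'lid_oblong':(.604,.327,.01),
'pot_large':(.457,-.235,.055),'pot_small':(.451,.072,.055),'pot_square':(.456,.244,.055),'pot_oblong':(.445,.38,.055)}
for cam in ['top','scene']:
    im=np.load(f'pics/{cam}_i.npy'); D=np.load(f'pics/{cam}_d.npy')
    tiles=[]
    v,u=np.mgrid[0:384,0:512]; P=xyz(cam,np.c_[u.ravel(),v.ravel()],D.ravel()); P=P[D.ravel()>0]
    for n,(x,y,z) in G.items():
        o=ortho(cam,im,x,y,z); 
        tiles.append(cv2.drawMarker(o.copy(),(160,160),(255,0,255),cv2.MARKER_CROSS,10,1)[60-60:,:])
        near=np.hypot(P[:,0]-x,P[:,1]-y)<.085
        if n[:3]=='pot':
            q=P[near&(P[:,2]>.049)&(P[:,2]<.066)]
        else:
            q=P[near&(P[:,2]>.006)]
        (rc,rs,ra)=cv2.minAreaRect((q[:,:2]*1000).astype(np.float32)); (cc,r)=cv2.minEnclosingCircle((q[:,:2]*1000).astype(np.float32))
        print(cam,n,len(q),'rect',np.round(rc,1),np.round(rs,1),round(ra,1),'circ',np.round(cc,1),round(r,1),'zmed',np.median(q[:,2]).round(4))
        if n[:3]=='lid':
            q=P[near&(P[:,2]>.033)]; print('   knob',len(q),(np.median(q,0)*1000).round(1))
    M=np.vstack([np.hstack(tiles[:4]),np.hstack(tiles[4:])]); M=cv2.resize(M,(800,400),interpolation=cv2.INTER_AREA)
    cv2.imwrite(f'pics/ortho_{cam}.png',M[:,:,::-1])
E
```

```text
top lid_large 1321 rect [599.8 160.5] [155.2 164.7] 66.0 circ [599.8 161.1] 84.8 zmed 0.0117
   knob 45 [601.8 160.   41.1]
top lid_small 762 rect [ 606.  -167.3] [163.5 160.8] 0.4 circ [ 607.1 -166.9] 84.8 zmed 0.0113
   knob 45 [ 608.7 -165.6   41.2]
top lid_square 1190 rect [461.7 -79.7] [158.6 157.6] 79.1 circ [457.9 -79.4] 83.8 zmed 0.0117
   knob 102 [457.6 -79.2  41.6]
top lid_oblong 1152 rect [602.7 327.4] [166.1 157.4] 81.1 circ [604.1 326.9] 84.4 zmed 0.012
   knob 100 [605.1 328.1  41.3]
top pot_large 162 rect [ 454.2 -232.6] [95.8 95. ] 42.3 circ [ 454.9 -233.2] 49.0 zmed 0.0563
top pot_small 92 rect [448.6  71.8] [60.7 61.1] 89.7 circ [449.5  72.1] 32.2 zmed 0.0558
top pot_square 175 rect [455.4 242.5] [77.1 78.7] 19.1 circ [456.3 241.6] 52.9 zmed 0.0556
top pot_oblong 195 rect [443.5 381.3] [100.8  61. ] 37.4 circ [443.2 380.8] 57.5 zmed 0.0557
scene lid_large 1324 rect [600.8 159.6] [107.6 107.7] 15.4 circ [598.  161.9] 58.1 zmed 0.0115
   knob 47 [602.  158.2  40.2]
scene lid_small 814 rect [ 589.3 -165.6] [ 85.1 111.6] 69.0 circ [ 586.2 -170.5] 60.6 zmed 0.0118
   knob 61 [ 608.4 -167.5   41.3]
scene lid_square 1080 rect [444.4 -91.8] [119.4 132. ] 73.7 circ [444.4 -78.1] 73.0 zmed 0.0121
   knob 103 [457.9 -79.3  41.3]
scene lid_oblong 1086 rect [599.2 337. ] [126.7 117.9] 25.4 circ [594. 327.] 75.2 zmed 0.0117
   knob 112 [605.3 327.   40.4]
scene pot_large 246 rect [ 453.2 -233.9] [94.6 93.5] 26.7 circ [ 452.5 -234.4] 48.8 zmed 0.0555
scene pot_small 145 rect [447.8  73.2] [63.8 63. ] 1.4 circ [447.1  72.2] 33.2 zmed 0.055
scene pot_square 226 rect [455.4 241. ] [79.  78.4] 20.5 circ [455.2 241.3] 53.7 zmed 0.0545
scene pot_oblong 241 rect [443.2 381.4] [100.   64.7] 37.5 circ [443.6 381.1] 57.5 zmed 0.0543
```

View pics/ortho_top.png

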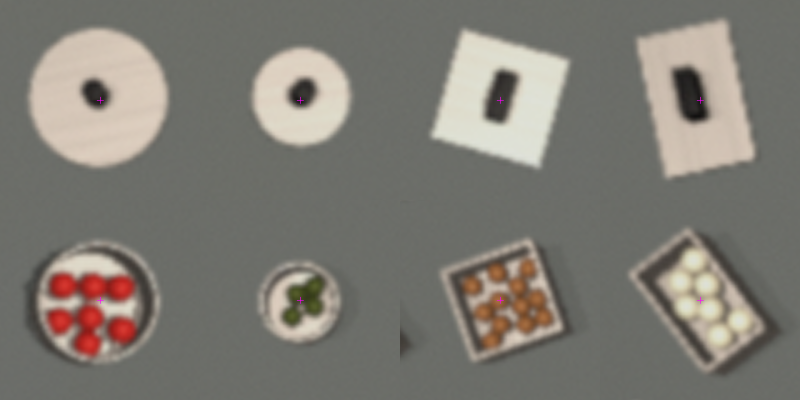

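View pics/ortho_scene.png

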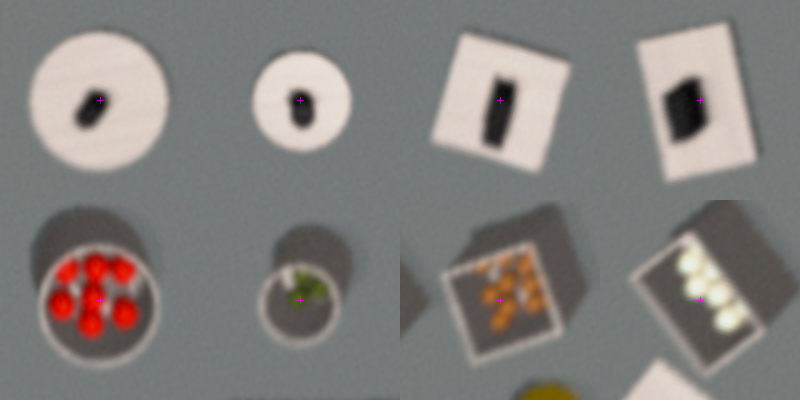

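Run:
```python
from meas import *
im=np.load('pics/top_i.npy')
G={'lid_large':(0.601,.159,.01),'lid_small':(.607,-.167,.01),'lid_square':(.457,-.079,.01),'lid_oblong':(.604,.327,.01)}
for cam in ['top','scene']:
  im=np.load(f'pics/{cam}_i.npy')
  for n,(x,y,z) in G.items():
    o=ortho(cam,im,x,y,z); g=cv2.cvtColor(o,cv2.COLOR_RGB2GRAY)
    m=(g>150).astype(np.uint8); 
    cs,_=cv2.findContours(m,cv2.RETR_EXTERNAL,cv2.CHAIN_APPROX_NONE); c=max(cs,key=cv2.contourArea)
    w=lambda p:np.round([(x+.08-p[1]*S)*1000,(y+.08-p[0]*S)*1000],1)
    rc,rs,ra=cv2.minAreaRect(c); mm=cv2.moments(c)
    # angle of long axis in world
    b=cv2.boxPoints((rc,rs,ra)); e=b[1]-b[0]; f=b[2]-b[1]
    if np.hypot(*f)>np.hypot(*e): e=f
    print(cam,n,w(rc),np.round(np.array(rs)*.5,1),'ang',round(np.degrees(np.arctan2(-e[0],-e[1]))%180,1),'mom',w((mm['m10']/mm['m00'],mm['m01']/mm['m00'])))
    # handle: dark
```

```text
top lid_large [603.2 160.5] [110.  109.2] ang 45.0 mom [603.2 160.5]
top lid_small [ 610. -168.] [78.  78.4] ang 170.5 mom [ 609.7 -167.9]
top lid_square [458.4 -79.4] [91.9 91.8] ang 74.0 mom [458.3 -79.3]
top lid_oblong [605.3 330.5] [115.1  74.9] ang 12.5 mom [605.3 330.5]
scene lid_large [599.5 160.5] [111.2 111.7] ang 105.5 mom [599.6 160.3]
scene lid_small [ 605.5 -168.4] [79.2 79.8] ang 148.4 mom [ 605.6 -168.4]
scene lid_square [454.7 -79.5] [93.6 93.4] ang 73.7 mom [454.7 -79.3]
scene lid_oblong [602.2 330.3] [116.4  76.4] ang 12.3 mom [602.2 330.1]
```

```bash
cat > pots.py <<'E'
from meas import *
G={'pot_large':(.4535,-.233),'pot_small':(.4485,.0723),'pot_square':(.4555,.242),'pot_oblong':(.4433,.381)}
tiles=[]
for cam in ['top','scene']:
  im=np.load(f'pics/{cam}_i.npy')
  for n,(x,y) in G.items():
    o=ortho(cam,im,x,y,.055); h=cv2.cvtColor(o,cv2.COLOR_RGB2HSV); g=o.min(2)
    m=((g>(140 if cam=='top' else 150))).astype(np.uint8)
    # restrict to near the pot
    k,lab,st,ce=cv2.connectedComponentsWithStats(m); 
    keep=[i for i in range(1,k) if st[i,4]>30 and np.hypot(*(ce[i]-160))*.5<58]
    mk=np.isin(lab,keep); p=np.argwhere(mk)[:,::-1]; 
    p=p[np.hypot(*(p-160).T)*.5<62].astype(np.float32); hu=cv2.convexHull(p)
    w=lambda p:np.round([(x+.08-p[1]*S)*1000,(y+.08-p[0]*S)*1000],1)
    rc,rs,ra=cv2.minAreaRect(hu); b=cv2.boxPoints((rc,rs,ra)); e=b[1]-b[0]; f=b[2]-b[1]
    if np.hypot(*f)>np.hypot(*e): e=f
    cc,r=cv2.minEnclosingCircle(hu)
    print(cam,n,'rect',w(rc),np.round(np.array(rs)*.5,1),'ang',round(np.degrees(np.arctan2(-e[0],-e[1]))%180,1),'circ',w(cc),round(r*.5,1))
    t=o.copy(); cv2.polylines(t,[hu.astype(int)],True,(255,0,255),1); tiles.append(t)
M=np.vstack([np.hstack(tiles[:4]),np.hstack(tiles[4:])]); cv2.imwrite('pics/pots.png',cv2.resize(M,(800,400),interpolation=cv2.INTER_AREA)[:,:,::-1])
E
python3 pots.py
```

```text
top pot_large rect [ 458.1 -231.1] [87.5 95.7] ang 141.3 circ [ 455.6 -234.2] 48.0
top pot_small rect [447.6  72.2] [58.4 60.8] ang 139.6 circ [449.8  73.1] 31.9
top pot_square rect [456.5 243.1] [77.1 77. ] ang 19.6 circ [456.3 243.1] 52.6
top pot_oblong rect [445.1 382.2] [101.3  59.3] ang 39.3 circ [444.8 383.3] 56.4
scene pot_large rect [ 450.5 -190.3] [38.   3.9] ang 0.8 circ [ 450.5 -192. ] 19.0
scene pot_small rect [457.9  90.6] [10.2 41. ] ang 145.8 circ [459.   92.3] 20.5
scene pot_square rect [440.6 248.4] [104.   32.9] ang 65.0 circ [452.8 242.8] 52.0
scene pot_oblong rect [442.1 381.1] [101.  60.] ang 37.8 circ [441.3 382.3] 56.4
```

View pics/pots.png

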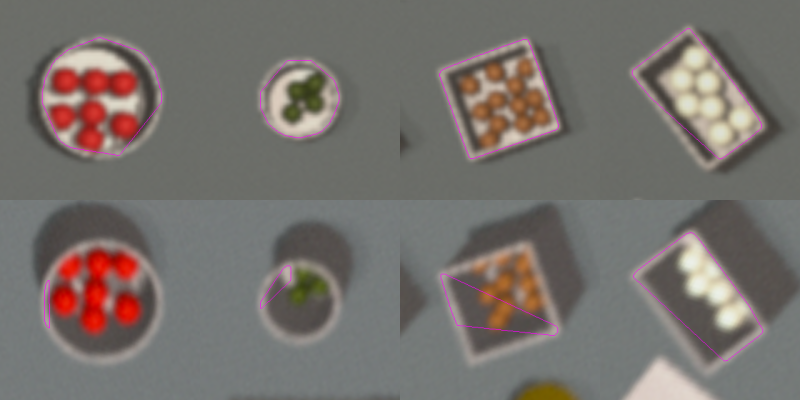

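```bash
cat > to.py <<'E'
import sys
from h import *
def to(x,y,z,th=None):
    s=env.observe(); R=np.array(s['tool_rot']); p=np.array(s['position'])
    now=np.degrees(np.arctan2(R[1,1],R[0,1]))
    if th is None: th=now
    dth=(th-now+90)%180-90; turn=-np.radians(dth)
    a=np.radians(now+dth); Y=np.array([np.cos(a),np.sin(a),0]); X=np.cross(Y,[0,0,-1.]); 
    d=np.array([x,y,z])-p
    print('t',round(s['time_s'],2),'pos',p.round(4),'th',round(now,2),'tilt',np.degrees(np.arccos(-R[2,2])).round(2),'q',np.round(s['q'],0),'w',round(s['grip_width'],4),'F',np.round(s['ft_force'],1))
    print('turn z units',round(turn/.15,2),'then x,y,z units',np.round(np.array([d@X,d@Y,-d[2]])/.04,3))
to(*[float(v) for v in sys.argv[1:]])
E
python3 to.py .6037 .3304 .06 102.4
```

```text
t 0.6 pos [0.1719 0.5224 0.2095] th 71.79 tilt 0.0 q [ 59.  22.  74.  -0.  84. -12.] w 0.0854 F [-0.1  0.3 -1.1]
turn z units -3.56 then x,y,z units [-9.513 -7.007  3.738]
```

Emit:
{"name": "jog_arm", "arguments": {
  "plan": [
    [[0,0,0,0,0,-0.9],[0,0,0,0,0,-0.9],[0,0,0,0,0,-0.88],[0,0,0,0,0,-0.88],[-0.6,-0.44,0,0,0,0],[-0.7,-0.5,0,0,0,0],[-0.7,-0.5,0,0,0,0],[-0.7,-0.5,0,0,0,0],[-0.7,-0.5,0,0,0,0],[-0.7,-0.5,0,0,0,0]]
  ],
  "grip": 0.1
}}

```text
time_s: 1.6
position: [0.3585, 0.442, 0.2096]
tool_rot: [[-0.977, -0.215, 0.0], [-0.215, 0.977, 0.0], [-0.0, 0.0, -1.0]]
ft_force: [0.5, 0.6, -0.3]
grip_width: 0.0472
```

Emit:
{"name": "jog_arm", "arguments": {
  "plan": [
    [[-0.7,-0.5,0.1,0,0,0],[-0.7,-0.5,0.3,0,0,0],[-0.7,-0.5,0.4,0,0,0],[-0.7,-0.5,0.4,0,0,0],[-0.7,-0.5,0.4,0,0,0],[-0.7,-0.5,0.4,0,0,0],[-0.7,-0.5,0.4,0,0,0],[-0.5,-0.5,0.4,0,0,0],[0,0,0,0,0,0],[0,0,0,0,0,0]]
  ]
}}

```text
time_s: 2.6
position: [0.6025, 0.3326, 0.0971]
tool_rot: [[-0.977, -0.214, -0.001], [-0.214, 0.977, -0.0], [0.001, 0.0, -1.0]]
ft_force: [0.1, 0.2, -0.2]
grip_width: 0.0472
```

```bash
python3 to.py .6037 .3304 .014 102.4
```

```text
t 2.6 pos [0.6025 0.3326 0.0971] th 102.34 tilt 0.06 q [ 19.  41.  59.   0.  80. -83.] w 0.0472 F [ 0.1  0.2 -0.2]
turn z units -0.01 then x,y,z units [-0.017 -0.061  2.078]
```

Emit:
{"name": "jog_arm", "arguments": {
  "plan": [
    [[-0.02,-0.06,0.4,0,0,0],[0,0,0.5,0,0,0],[0,0,0.5,0,0,0],[0,0,0.4,0,0,0],[0,0,0.22,0,0,0],[0,0,0,0,0,0],[0,0,0,0,0,0]]
  ]
}}

```text
time_s: 3.3
position: [0.604, 0.3312, 0.0179]
tool_rot: [[-0.977, -0.215, 0.001], [-0.215, 0.977, 0.001], [-0.002, 0.0, -1.0]]
ft_force: [0.6, 0.0, 0.9]
grip_width: 0.0475
```

```bash
python3 - <<'E'
from h import *
for c in ['scene','top']: snap(c,c+'1.png')
im=cv2.imread('pics/scene1.png')[90:270,260:500]; cv2.imwrite('pics/s1z.png',cv2.resize(im,None,fx=3,fy=3))
E
python3 to.py .6037 .3304 .014 102.4
```

```text
t 3.4 pos [0.6043 0.3311 0.0181] th 102.41 tilt 0.12 q [ 19.  45.  64.   0.  71. -84.] w 0.047 F [0.1 0.4 0.4]
turn z units 0.0 then x,y,z units [ 0.018 -0.014  0.102]
```

View pics/s1z.png

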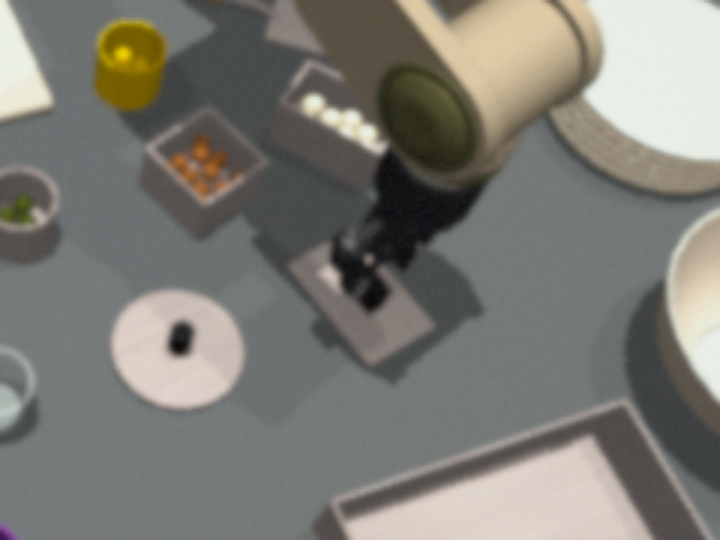

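The picture shows the open gripper straddling the oblong lid's handle (crop pixel ~365,280), with clear space to the other lids. I'll go down slightly and close.

Emit:
{"name": "jog_arm", "arguments": {
  "plan": [
    [[0.0,0,0.05,0,0,0],[0,0,0,0,0,0],[0,0,0,0,0,0],[0,0,0,0,0,0],[0,0,0,0,0,0],[0,0,0,0,0,0]]
  ],
  "grip": -1,
  "squeeze": 50
}}

```text
time_s: 4.0
position: [0.604, 0.3305, 0.0151]
tool_rot: [[-0.977, -0.214, 0.0], [-0.214, 0.977, -0.0], [-0.0, -0.0, -1.0]]
ft_force: [-0.9, -3.2, 5.2]
grip_width: 0.0152
```

Emit:
{"name": "jog_arm", "arguments": {
  "plan": [
    [[0,0,-0.2,0,0,0],[0,0,-0.5,0,0,0],[0,0,-0.7,0,0,0],[0,0,-0.7,0,0,0],[0,0,-0.6,0,0,0],[0,0,-0.2,0,0,-0.5],[0,0,0,0,0,-0.85],[0,0,0,0,0,-0.85],[0,0,0,0,0,-0.7],[0,0,0,0,0,0]]
  ]
}}

```text
time_s: 5.0
position: [0.6037, 0.3308, 0.1307]
tool_rot: [[-0.795, -0.607, -0.0], [-0.607, 0.795, 0.0], [0.0, 0.0, -1.0]]
ft_force: [-0.2, 0.4, -0.6]
grip_width: 0.0157
```

```bash
python3 to.py .4432 .3819 .085 127.5
python3 - <<'E'
from h import *
for c in ['scene','top']: snap(c,c+'2.png')
im=cv2.imread('pics/scene2.png')[60:270,260:500]; im2=cv2.imread('pics/top2.png')[100:310,60:300]; cv2.imwrite('pics/s2z.png',cv2.resize(np.hstack([im,im2]),None,fx=1.66,fy=1.66))
E
```

```text
t 5.0 pos [0.6037 0.3308 0.1307] th 127.37 tilt 0.03 q [  19.   39.   56.    0.   84. -108.] w 0.0157 F [-0.2  0.4 -0.6]
turn z units -0.02 then x,y,z units [2.405 3.455 1.141]
```

View pics/s2z.png

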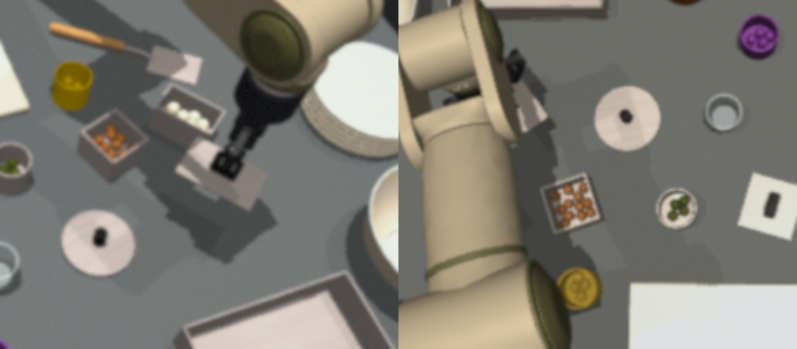

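The lid is held, and it hangs level in the scene view (~225,170).

Emit:
{"name": "jog_arm", "arguments": {
  "plan": [
    [[0.2,0.29,0,0,0,0],[0.4,0.57,0,0,0,0],[0.45,0.65,0,0,0,0],[0.45,0.65,0,0,0,0],[0.45,0.65,0,0,0,0],[0.3,0.43,0,0,0,0],[0.15,0.21,0.3,0,0,0],[0,0,0.5,0,0,0],[0,0,0.3,0,0,0],[0,0,0,0,0,0]]
  ]
}}

```text
time_s: 6.1
position: [0.4433, 0.3818, 0.0852]
tool_rot: [[-0.796, -0.605, -0.003], [-0.605, 0.796, -0.002], [0.003, 0.0, -1.0]]
ft_force: [0.2, 0.5, -1.9]
grip_width: 0.0156
```

```bash
python3 to.py .4432 .3819 .065 127.5
python3 - <<'E'
from h import *
for c in ['scene','top']: snap(c,c+'3.png')
im=cv2.imread('pics/scene3.png')[60:270,260:500]; im2=cv2.imread('pics/top3.png')[100:310,60:300]; cv2.imwrite('pics/s3z.png',cv2.resize(np.hstack([im,im2]),None,fx=1.66,fy=1.66))
E
```

```text
t 6.1 pos [0.4433 0.3818 0.0852] th 127.23 tilt 0.18 q [ 29.  32.  79.   0.  69. -98.] w 0.0156 F [ 0.2  0.5 -1.9]
turn z units -0.03 then x,y,z units [-0.     0.004  0.505]
```

View pics/s3z.png

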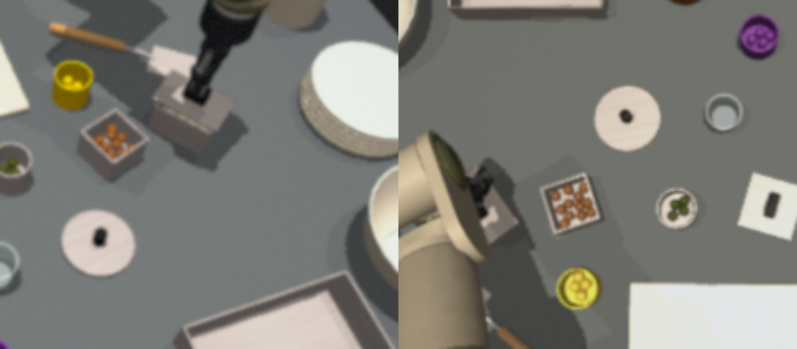

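The lid hovers over the oblong pot (scene crop ~195,100), and their edges are parallel. I'll lower it now.

Emit:
{"name": "jog_arm", "arguments": {
  "plan": [
    [[0,0,0.15,0,0,0],[0,0,0.13,0,0,0],[0,0,0.12,0,0,0],[0,0,0.08,0,0,0],[0,0,0.04,0,0,0],[0,0,0,0,0,0],[0,0,0,0,0,0]]
  ]
}}

```text
time_s: 6.9
position: [0.4439, 0.3823, 0.0661]
tool_rot: [[-0.795, -0.606, 0.0], [-0.606, 0.795, 0.0], [-0.0, -0.0, -1.0]]
ft_force: [-0.3, -0.1, -0.8]
grip_width: 0.0154
```

Emit:
{"name": "jog_arm", "arguments": {
  "plan": [
    [[0,0,0.04,0,0,0],[0,0,0.01,0,0,0],[0,0,0,0,0,0]]
  ]
}}

```text
time_s: 7.2
position: [0.444, 0.3822, 0.0641]
tool_rot: [[-0.795, -0.606, 0.0], [-0.606, 0.795, 0.0], [-0.0, -0.0, -1.0]]
ft_force: [-0.0, 0.4, -0.5]
grip_width: 0.0154
```

Emit:
{"name": "jog_arm", "arguments": {
  "plan": [
    [[0,0,0.01,0,0,0],[0,0,0,0,0,0],[0,0,0,0,0,0],[0,0,0,0,0,0],[0,0,-0.2,0,0,0],[0,0,-0.5,0,0,0],[0,0,-0.6,0,0,0],[0,0,-0.6,0,0,0],[0,0,-0.4,0,0,0],[0,0,0,0,0,0]]
  ],
  "grip": 0.1
}}

```text
time_s: 8.2
position: [0.4447, 0.3828, 0.1583]
tool_rot: [[-0.795, -0.606, 0.005], [-0.606, 0.795, 0.003], [-0.005, -0.001, -1.0]]
ft_force: [-0.2, -0.1, -0.2]
grip_width: 0.0468
```

```bash
python3 to.py .6014 .1605 .06
python3 - <<'E'
from h import *
for c in ['scene','top']: snap(c,c+'4.png')
im=cv2.imread('pics/scene4.png')[60:270,260:500]; im2=cv2.imread('pics/top4.png')[100:310,60:300]; cv2.imwrite('pics/s4z.png',cv2.resize(np.hstack([im,im2]),None,fx=1.66,fy=1.66))
E
```

```text
t 8.2 pos [0.4447 0.3828 0.1583] th 127.32 tilt 0.3 q [ 29.  28.  73.   0.  79. -98.] w 0.0468 F [-0.2 -0.1 -0.2]
turn z units -0.0 then x,y,z units [ 0.254 -6.794  2.457]
```

View pics/s4z.png

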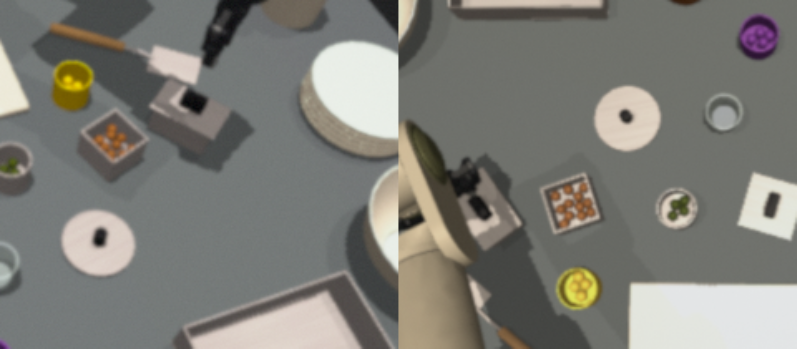

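Emit:
{"name": "jog_arm", "arguments": {
  "plan": [
    [[0,0,0,0,0,0.7],[0,0,0,0,0,0.9],[0,0,0,0,0,0.9],[0,0,0,0,0,0.9],[0,0,0,0,0,0.9],[0,0,0,0,0,0.7],[0,0,0,0,0,0]]
  ]
}}

```text
time_s: 9.0
position: [0.4434, 0.382, 0.1543]
tool_rot: [[-0.995, 0.1, -0.002], [0.1, 0.995, -0.001], [0.002, -0.001, -1.0]]
ft_force: [-0.2, 0.2, 0.5]
grip_width: 0.0468
```

```bash
python3 to.py .6014 .1605 .06
```

```text
t 9.0 pos [0.4434 0.382  0.1543] th 84.29 tilt 0.13 q [ 29.  28.  74.  -0.  79. -55.] w 0.0468 F [-0.2  0.2  0.5]
turn z units -0.0 then x,y,z units [-4.481 -5.116  2.357]
```

Emit:
{"name": "jog_arm", "arguments": {
  "plan": [
    [[-0.3,-0.34,0,0,0,0],[-0.55,-0.63,0,0,0,0],[-0.6,-0.68,0,0,0,0],[-0.6,-0.68,0,0,0,0],[-0.6,-0.68,0,0,0,0],[-0.6,-0.68,0.2,0,0,0],[-0.6,-0.68,0.5,0,0,0],[-0.45,-0.51,0.6,0,0,0],[-0.18,-0.24,0.5,0,0,0],[0,0,0.4,0,0,0]]
  ]
}}

```text
time_s: 10.0
position: [0.6021, 0.1588, 0.0652]
tool_rot: [[-0.995, 0.098, -0.002], [0.098, 0.995, -0.0], [0.002, -0.001, -1.0]]
ft_force: [0.5, -0.3, 0.3]
grip_width: 0.0473
```

```bash
python3 to.py .6014 .1605 .015
python3 - <<'E'
from h import *
for c in ['scene','top']: snap(c,c+'5.png')
E
sed -i "s/'top','scene'/'scene','top'/" pots.py
cat > fin.py <<'E'
from meas import *
import sys
# check seated lids on ortho at plate top z=.059 
def chk(cam,x,y,thr=150,z=.059):
    o=ortho(cam,np.load(f'pics/{cam}_i.npy'),x,y,z,.075); g=cv2.cvtColor(o,cv2.COLOR_RGB2GRAY)
    return o
E
python3 - <<'E'
from fin import *
t=[chk(c,.4432,.3819) for c in ['top','scene']]
cv2.imwrite('pics/f1.png',cv2.resize(np.hstack(t),(800,400))[:,:,::-1])
v,u=np.mgrid[0:384,0:512]
for c in ['top','scene']:
    D=np.load(f'pics/{c}_d.npy'); P=xyz(c,np.c_[u.ravel(),v.ravel()],D.ravel())
    q=P[(D.ravel()>0)&(np.hypot(P[:,0]-.4432,P[:,1]-.3819)<.08)&(P[:,2]>.05)&(P[:,2]<.066)]
    k=P[(D.ravel()>0)&(np.hypot(P[:,0]-.4432,P[:,1]-.3819)<.04)&(P[:,2]>.08)&(P[:,2]<.1)]
    print(c,len(q),cv2.minAreaRect((q[:,:2]*1000).astype(np.float32)),np.median(q[:,2]),'knob',len(k),np.median(k,0))
    A=np.c_[q[:,:2],np.ones(len(q))]; print('slopes deg',np.degrees(np.linalg.lstsq(A,q[:,2],rcond=None)[0][:2]))
E
```

```text
t 10.0 pos [0.6021 0.1588 0.0652] th 84.39 tilt 0.14 q [  4.  36.  74.  -0.  70. -80.] w 0.0473 F [ 0.5 -0.3  0.3]
turn z units -0.0 then x,y,z units [0.022 0.039 1.254]
top 1013 ((444.3592834472656, 380.54058837890625), (115.83226013183594, 73.85676574707031), 38.04106140136719) 0.060629298829152065 knob 95 [0.4443209  0.38028538 0.08982409]
slopes deg [-0.24640419 -0.06349583]
scene 193 ((480.9146423339844, 405.7000732421875), (31.908672332763672, 82.48067474365234), 27.909345626831055) 0.0598726176101124 knob 0 [nan nan nan]
slopes deg [-0.87188277 -0.26438499]
  return _methods._mean(a, axis=axis, dtype=dtype,
  ret = um.true_divide(
```

View pics/f1.png

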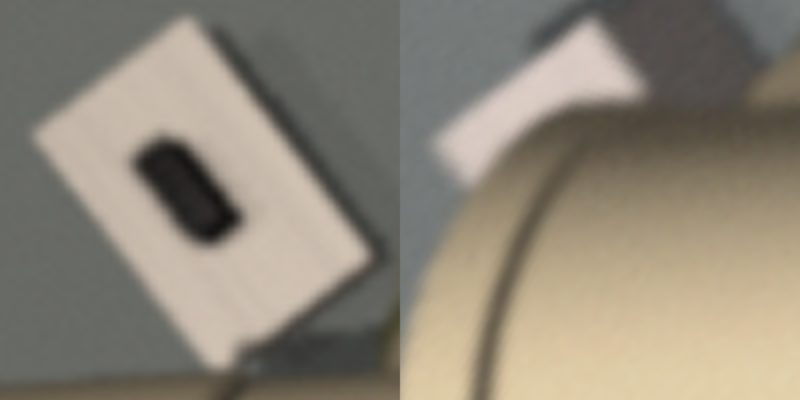

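View pics/scene5.png

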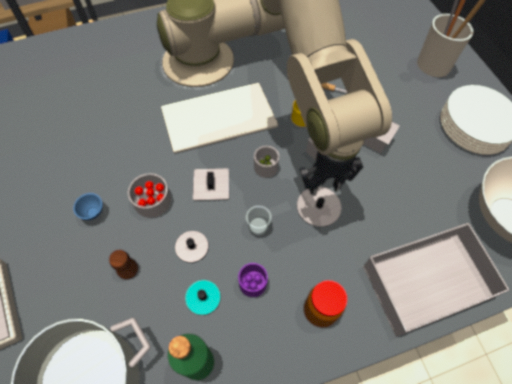

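The oblong lid is seated: its plate top is at about 59 mm after the depth bias, tilt is under 1°, and its angle is 38° against 37.6° for the pot. Next is the large lid. The gripper is at pixel (325,175), just over the knob.

Emit:
{"name": "jog_arm", "arguments": {
  "plan": [
    [[0.02,0.04,0.3,0,0,0],[0,0,0.4,0,0,0],[0,0,0.3,0,0,0],[0,0,0.15,0,0,0],[0,0,0.06,0,0,0],[0,0,0,0,0,0],[0,0,0,0,0,0]]
  ]
}}

```text
time_s: 10.8
position: [0.6017, 0.1625, 0.0197]
tool_rot: [[-0.995, 0.098, 0.001], [0.098, 0.995, 0.0], [-0.001, 0.0, -1.0]]
ft_force: [-0.2, 0.7, -0.1]
grip_width: 0.0471
```

Emit:
{"name": "jog_arm", "arguments": {
  "plan": [
    [[0,0,0.02,0,0,0],[0,0,0,0,0,0],[0,0,0,0,0,0],[0,0,0,0,0,0],[0,0,0,0,0,0],[0,0,0,0,0,0]]
  ],
  "grip": -1
}}

```text
time_s: 11.4
position: [0.6013, 0.1624, 0.0183]
tool_rot: [[-0.995, 0.099, -0.0], [0.099, 0.995, 0.0], [0.0, -0.0, -1.0]]
ft_force: [-0.8, -0.4, 0.5]
grip_width: 0.0
```

Emit:
{"name": "jog_arm", "arguments": {
  "plan": [
    [[0,0,-0.2,0,0,0],[0,0,-0.5,0,0,0],[0,0,-0.7,0,0,0],[0,0,-0.7,0,0,0],[0,0,-0.6,0,0,0],[0,0,-0.3,0,0,0],[0,0,0,0,0,0],[0,0,0,0,0,0]]
  ]
}}

```text
time_s: 12.2
position: [0.6009, 0.1623, 0.1374]
tool_rot: [[-0.995, 0.099, -0.001], [0.099, 0.995, -0.0], [0.001, -0.0, -1.0]]
ft_force: [0.6, -0.2, -0.0]
grip_width: 0.0004
```

```bash
python3 to.py .4538 -.2342 .085
python3 - <<'E'
from h import *
for c in ['scene','top']: snap(c,c+'6.png')
im=cv2.imread('pics/scene6.png')[60:270,200:440]; im2=cv2.imread('pics/top6.png')[100:310,60:300]; cv2.imwrite('pics/s6z.png',cv2.resize(np.hstack([im,im2]),None,fx=1.66,fy=1.66))
E
```

```text
t 12.2 pos [0.6009 0.1623 0.1374] th 84.34 tilt 0.08 q [  4.  32.  69.  -0.  79. -80.] w 0.0004 F [ 0.6 -0.2 -0. ]
turn z units -0.0 then x,y,z units [  2.681 -10.228   1.309]
```

View pics/s6z.png

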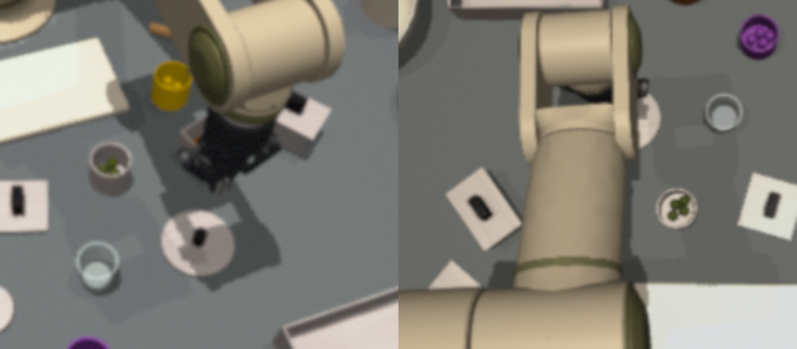

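The jaws closed fully with nothing between them, and the lid is still on the table. I'll check whether it moved.

Run:
```python
from meas import *
for cam,x,y,z,n in [('scene',.6014,.1605,.01,'6'),('scene',.6014,.1605,.01,'0')]:
    im=cv2.imread(f'pics/{cam}{n}.png')[:,:,::-1].copy()
    o=ortho(cam,im,x,y,z); g=cv2.cvtColor(o,cv2.COLOR_RGB2GRAY)
    m=(g>135).astype(np.uint8); cs,_=cv2.findContours(m,cv2.RETR_EXTERNAL,cv2.CHAIN_APPROX_NONE); c=cv2.convexHull(max(cs,key=cv2.contourArea))
    cc,r=cv2.minEnclosingCircle(c); print(n,round((x+.08-cc[1]*S)*1000,1),round((y+.08-cc[0]*S)*1000,1),r*.5)
    cv2.imwrite(f'pics/l{n}.png',np.hstack([o[:,:,::-1]]))
a=np.hstack([cv2.imread('pics/l6.png'),cv2.imread('pics/l0.png')]); cv2.imwrite('pics/l.png',a)
v,u=np.mgrid[0:384,0:512]
D=np.load('pics/scene_d.npy'); P=xyz('scene',np.c_[u.ravel(),v.ravel()],D.ravel())
k=P[(D.ravel()>0)&(np.hypot(P[:,0]-.6014,P[:,1]-.1605)<.04)&(P[:,2]>.033)&(P[:,2]<.06)]
print(len(k),k.mean(0),np.median(k,0),k.min(0),k.max(0))
```

```text
6 599.4 134.7 49.5511589050293
0 599.3 160.4 57.633785247802734
47 [0.60188368 0.158453   0.04018274] [0.60256187 0.15785081 0.0408998 ] [0.59344517 0.15097666 0.03306186] [0.6094003  0.1679236  0.04423919]
```

View pics/l.png

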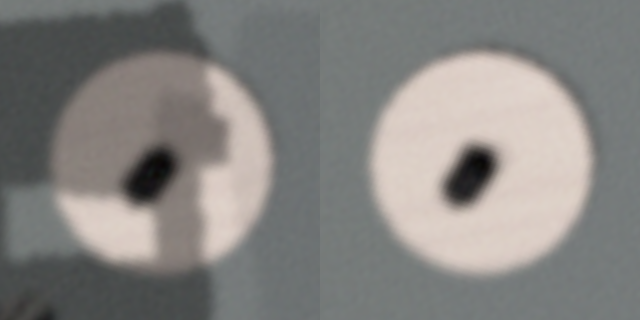

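Run:
```python
from h import *
def proj(cam,P):
    c=vision.camera_info(cam); K=np.array([[c['fx'],0,c['cx']],[0,c['fy'],c['cy']],[0,0,1]])
    return cv2.projectPoints(np.array(P,float).reshape(-1,3),np.array(c['rvec'],float),np.array(c['tvec'],float),K,np.array([c['k1'],0,0,0,0.]))[0].reshape(-1,2)
a=proj('scene',[[.6009,.1623,.1374],[.6009,.1623,.1564],[.6014,.1605,.04],[.6014,.1605,.01]]); print(a)
im=cv2.imread('pics/scene6.png'); x0,y0=270,110
z=cv2.resize(im[y0:y0+120,x0:x0+120],None,fx=5,fy=5,interpolation=cv2.INTER_CUBIC)
for p in a: cv2.drawMarker(z,tuple(((p-[x0,y0]+.5)*5).astype(int).tolist()),(0,0,255),cv2.MARKER_CROSS,14,1)
cv2.imwrite('pics/z6.png',z)
```

```text
[[328.54015519 178.9894947 ]
 [330.04242346 174.47633119]
 [321.02739129 200.05979486]
 [319.14708368 205.70748241]]
```

View pics/z6.png

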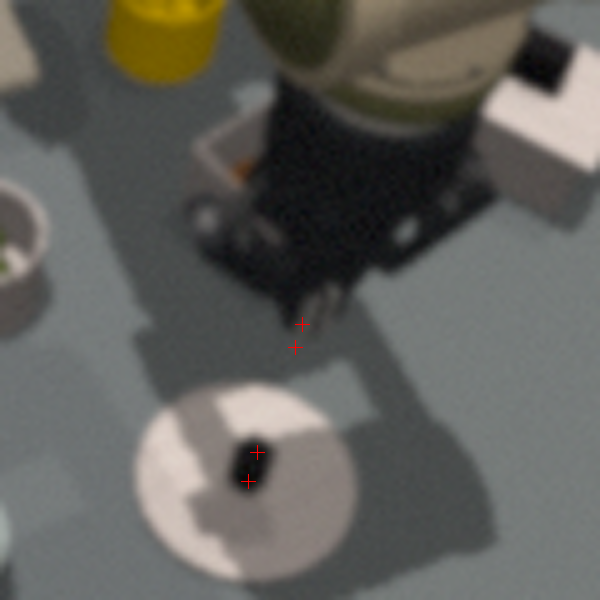

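Run:
```python
from h import *
D=np.load('pics/scene_d.npy'); im=np.load('pics/scene_i.npy'); x0,y0=290,140
v,u=np.mgrid[0:384,0:512]; P=xyz('scene',np.c_[u.ravel(),v.ravel()],D.ravel()); ok=D.ravel()>0
near=ok&(np.hypot(P[:,0]-.6009,P[:,1]-.1623)<.08)&(P[:,2]>.08)&(P[:,2]<.25)
q=P[near]; 
for z in np.arange(.1,.25,.01):
    w=q[(q[:,2]>=z)&(q[:,2]<z+.01)]
    if len(w): print(round(z,2),len(w),'x',w[:,0].min().round(3),w[:,0].max().round(3),'y',w[:,1].min().round(3),w[:,1].max().round(3),w.mean(0).round(3))
g=im[y0:y0+70,x0:x0+80].astype(float); g=np.clip((g-5)*2.2,0,255).astype(np.uint8)
cv2.imwrite('pics/z6b.png',cv2.resize(g,None,fx=8,fy=8,interpolation=cv2.INTER_NEAREST)[:,:,::-1])
```

```text
0.16 14 x 0.604 0.611 y 0.148 0.17 [0.609 0.158 0.167]
0.17 31 x 0.594 0.611 y 0.146 0.173 [0.607 0.156 0.175]
0.18 35 x 0.597 0.613 y 0.147 0.174 [0.608 0.158 0.184]
0.19 26 x 0.603 0.612 y 0.147 0.166 [0.609 0.158 0.194]
0.2 43 x 0.605 0.616 y 0.131 0.193 [0.611 0.161 0.206]
0.21 129 x 0.588 0.618 y 0.121 0.197 [0.606 0.154 0.215]
0.22 85 x 0.586 0.62 y 0.115 0.207 [0.611 0.16  0.225]
0.23 113 x 0.596 0.621 y 0.108 0.215 [0.613 0.168 0.235]
0.24 150 x 0.582 0.621 y 0.101 0.221 [0.612 0.161 0.246]
```

View pics/z6b.png

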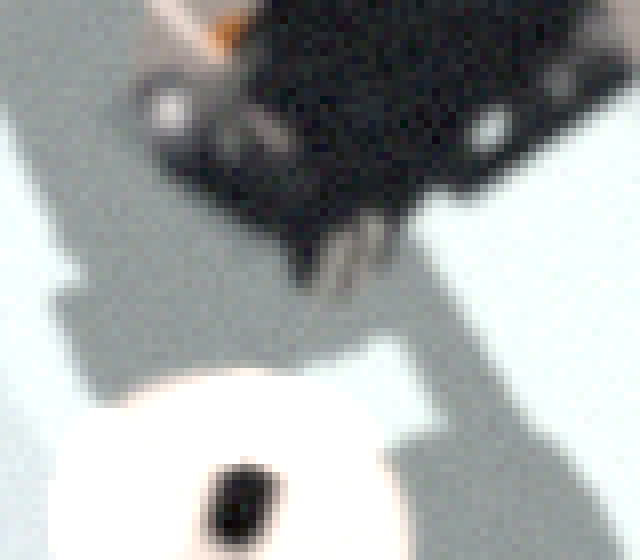

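The depth image explains the miss. With the jaws shut, the lowest finger surface is at about 0.162 m while the TCP is reported at 0.137 m. So the real fingertips sit about 23 mm above the reported TCP. The oblong lid was held only by the top few mm of its handle, and here the fingers closed just above the knob. I'll go deeper in small steps and watch the force.

Emit:
{"name": "jog_arm", "arguments": {
  "plan": [
    [[0.0,-0.04,0.3,0,0,0],[0,0,0.5,0,0,0],[0,0,0.6,0,0,0],[0,0,0.6,0,0,0],[0,0,0.5,0,0,0],[0,0,0.3,0,0,0],[0,0,0.1,0,0,0],[0,0,0,0,0,0],[0,0,0,0,0,0]]
  ],
  "grip": 0.1
}}

```text
time_s: 13.2
position: [0.6017, 0.1609, 0.0231]
tool_rot: [[-0.995, 0.099, 0.001], [0.099, 0.995, 0.0], [-0.001, 0.0, -1.0]]
ft_force: [-0.1, 1.1, -0.2]
grip_width: 0.0469
```

Emit:
{"name": "jog_arm", "arguments": {
  "plan": [
    [[0,0,0.08,0,0,0],[0,0,0.08,0,0,0],[0,0,0,0,0,0]]
  ]
}}

```text
time_s: 13.5
position: [0.601, 0.1608, 0.0157]
tool_rot: [[-0.995, 0.099, -0.0], [0.099, 0.995, -0.0], [0.0, -0.0, -1.0]]
ft_force: [0.4, -0.2, 0.3]
grip_width: 0.0468
```

```bash
python3 to.py .6014 .1605 .003
python3 - <<'E'
from h import *
im,D=snap('scene','scene7.png'); x0,y0=270,130
g=im[y0:y0+100,x0:x0+100].astype(float); g=np.clip((g-5)*1.8,0,255).astype(np.uint8)
cv2.imwrite('pics/z7.png',cv2.resize(g,None,fx=6,fy=6,interpolation=cv2.INTER_CUBIC)[:,:,::-1])
E
```

```text
t 13.5 pos [0.601  0.1608 0.0157] th 84.34 tilt 0.02 q [  4.  40.  77.  -0.  64. -80.] w 0.0468 F [ 0.4 -0.2  0.3]
turn z units -0.0 then x,y,z units [-0.01  -0.007  0.317]
```

View pics/z7.png

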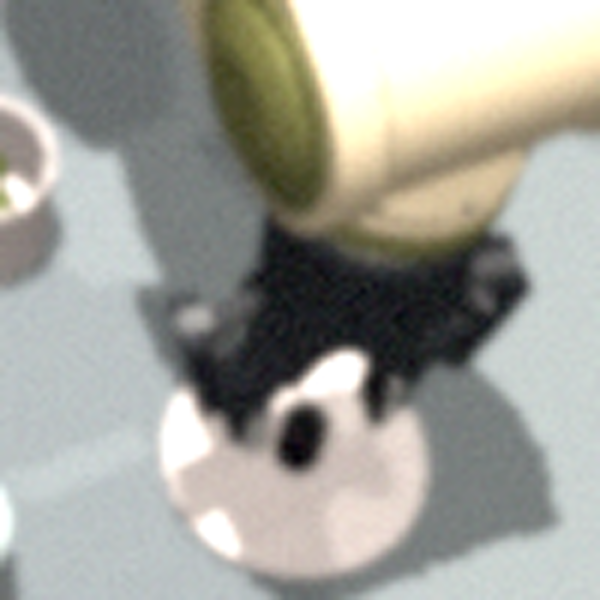

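The fingertips straddle the knob but stop at about the level of its top (crop ~240,430 and 380,410). I'll go about 16 mm lower.

Emit:
{"name": "jog_arm", "arguments": {
  "plan": [
    [[0,0,0.1,0,0,0],[0,0,0.1,0,0,0],[0,0,0,0,0,0]]
  ]
}}

```text
time_s: 13.85
position: [0.6008, 0.1608, 0.0072]
tool_rot: [[-0.995, 0.099, -0.001], [0.099, 0.995, -0.0], [0.001, -0.0, -1.0]]
ft_force: [0.3, -0.3, 0.2]
grip_width: 0.0468
```

Emit:
{"name": "jog_arm", "arguments": {
  "plan": [
    [[0,0,0.1,0,0,0],[0,0,0.06,0,0,0],[0,0,0,0,0,0]]
  ]
}}

```text
time_s: 14.15
position: [0.601, 0.1608, 0.0011]
tool_rot: [[-0.995, 0.099, -0.001], [0.099, 0.995, -0.0], [0.001, -0.0, -1.0]]
ft_force: [0.2, 0.6, 0.4]
grip_width: 0.0472
```

Emit:
{"name": "jog_arm", "arguments": {
  "plan": [
    [[0,0,0,0,0,0],[0,0,0,0,0,0],[0,0,0,0,0,0],[0,0,0,0,0,0],[0,0,0,0,0,0]]
  ],
  "grip": -1
}}

```text
time_s: 14.65
position: [0.6014, 0.1609, 0.0018]
tool_rot: [[-0.995, 0.099, 0.001], [0.099, 0.995, 0.0], [-0.001, 0.0, -1.0]]
ft_force: [0.1, 0.0, 3.3]
grip_width: 0.018
```

Gripped: the width reads 18 mm on the 20 mm knob. Lifting.

Emit:
{"name": "jog_arm", "arguments": {
  "plan": [
    [[0,0,-0.2,0,0,0],[0,0,-0.5,0,0,0],[0,0,-0.7,0,0,0],[0,0,-0.7,0,0,0],[0,0,-0.6,0,0,0],[0,0,-0.3,0,0,0],[0,0,0,0,0,0]]
  ]
}}

```text
time_s: 15.35
position: [0.6017, 0.1608, 0.1229]
tool_rot: [[-0.995, 0.099, 0.003], [0.099, 0.995, 0.0], [-0.003, 0.0, -1.0]]
ft_force: [0.5, -0.2, -0.9]
grip_width: 0.0181
```

```bash
python3 to.py .4538 -.2342 .075
python3 - <<'E'
from h import *
im,D=snap('scene','scene8.png')
cv2.imwrite('pics/z8.png',cv2.resize(im[100:260,220:420],None,fx=3,fy=3)[:,:,::-1])
E
```

```text
t 15.35 pos [0.6017 0.1608 0.1229] th 84.34 tilt 0.15 q [  4.  33.  70.  -0.  77. -80.] w 0.0181 F [ 0.5 -0.2 -0.9]
turn z units -0.0 then x,y,z units [  2.706 -10.193   1.198]
```

View pics/z8.png

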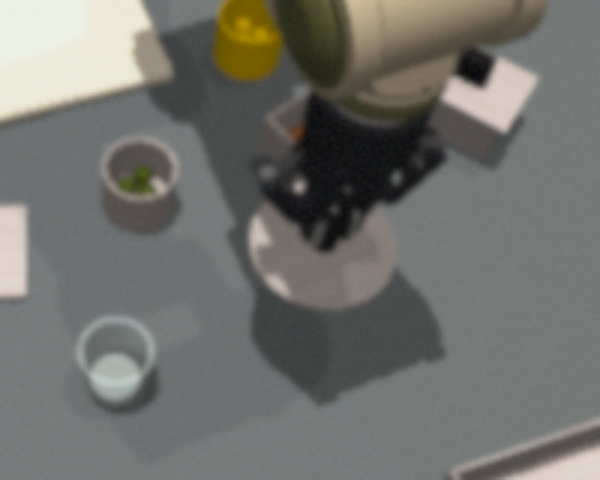

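The large lid is lifted and level. Moving it to the large pot.

Emit:
{"name": "jog_arm", "arguments": {
  "plan": [
    [[0.05,-0.2,0,0,0,0],[0.12,-0.45,0,0,0,0],[0.18,-0.68,0,0,0,0],[0.2,-0.75,0,0,0,0],[0.2,-0.75,0,0,0,0],[0.2,-0.75,0,0,0,0],[0.2,-0.75,0,0,0,0],[0.2,-0.75,0,0,0,0],[0.2,-0.75,0,0,0,0],[0.2,-0.75,0,0,0,0]]
  ]
}}

```text
time_s: 16.4
position: [0.504, -0.0954, 0.1203]
tool_rot: [[-0.995, 0.099, -0.002], [0.099, 0.995, 0.001], [0.002, 0.001, -1.0]]
ft_force: [0.4, -0.8, -1.2]
grip_width: 0.0178
```

Emit:
{"name": "jog_arm", "arguments": {
  "plan": [
    [[0.2,-0.75,0,0,0,0],[0.2,-0.75,0,0,0,0],[0.2,-0.75,0,0,0,0],[0.2,-0.7,0,0,0,0],[0.15,-0.5,0.1,0,0,0],[0.06,-0.2,0.4,0,0,0],[0,0,0.4,0,0,0],[0,0,0.2,0,0,0],[0,0,0,0,0,0],[0,0,0,0,0,0]]
  ]
}}

```text
time_s: 17.4
position: [0.451, -0.2354, 0.0776]
tool_rot: [[-0.995, 0.098, -0.0], [0.098, 0.995, 0.0], [0.0, 0.0, -1.0]]
ft_force: [-0.6, -0.6, -0.4]
grip_width: 0.0178
```

```bash
python3 to.py .4538 -.2342 .051
python3 - <<'E'
from h import *
im,D=snap('scene','scene9.png')
cv2.imwrite('pics/z9.png',cv2.resize(im[100:260,60:260],None,fx=3,fy=3)[:,:,::-1])
E
```

```text
t 17.4 pos [ 0.451  -0.2354  0.0776] th 84.36 tilt 0.02 q [ -41.   26.   92.   -0.   62. -125.] w 0.0178 F [-0.6 -0.6 -0.4]
turn z units -0.0 then x,y,z units [-0.068  0.036  0.665]
```

View pics/z9.png

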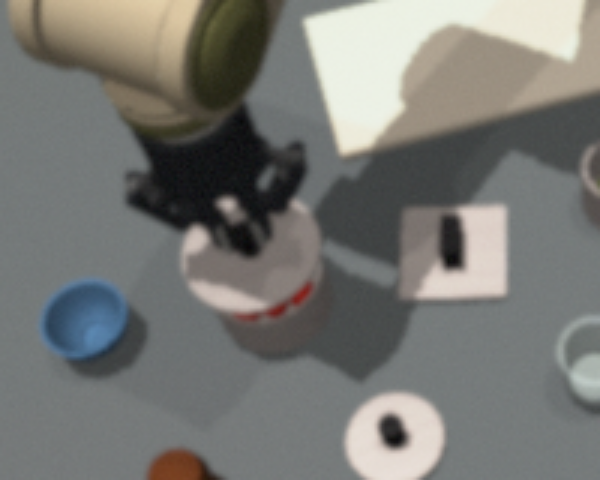

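The lid hangs over the large pot (crop ~250,260). Fine correction, then lower.

Emit:
{"name": "jog_arm", "arguments": {
  "plan": [
    [[-0.07,0.04,0,0,0,0],[0,0,0.15,0,0,0],[0,0,0.15,0,0,0],[0,0,0.13,0,0,0],[0,0,0.1,0,0,0],[0,0,0.06,0,0,0],[0,0,0,0,0,0],[0,0,0,0,0,0]]
  ]
}}

```text
time_s: 18.25
position: [0.454, -0.2343, 0.054]
tool_rot: [[-0.995, 0.099, 0.0], [0.099, 0.995, -0.0], [-0.0, -0.0, -1.0]]
ft_force: [0.4, -0.2, -2.0]
grip_width: 0.0179
```

```bash
python3 to.py .4538 -.2342 .051
```

```text
t 18.25 pos [ 0.454  -0.2343  0.054 ] th 84.34 tilt 0.01 q [ -41.   28.   94.   -0.   58. -125.] w 0.0179 F [ 0.4 -0.2 -2. ]
turn z units -0.0 then x,y,z units [0.004 0.001 0.075]
```

Emit:
{"name": "jog_arm", "arguments": {
  "plan": [
    [[0,0,0.04,0,0,0],[0,0,0.03,0,0,0],[0,0,0,0,0,0]]
  ]
}}

```text
time_s: 18.55
position: [0.4539, -0.2341, 0.051]
tool_rot: [[-0.995, 0.099, -0.0], [0.099, 0.995, 0.0], [0.0, 0.0, -1.0]]
ft_force: [0.5, 0.6, -1.2]
grip_width: 0.0177
```

Emit:
{"name": "jog_arm", "arguments": {
  "plan": [
    [[0,0,0,0,0,0],[0,0,0,0,0,0],[0,0,0,0,0,0],[0,0,-0.1,0,0,0],[0,0,-0.3,0,0,0],[0,0,-0.6,0,0,0],[0,0,-0.6,0,0,0],[0,0,-0.5,0,0,0],[0,0,-0.2,0,0,0],[0,0,0,0,0,0]]
  ],
  "grip": 0.1
}}

```text
time_s: 19.55
position: [0.4542, -0.2344, 0.1439]
tool_rot: [[-0.995, 0.099, 0.002], [0.099, 0.995, -0.001], [-0.002, -0.001, -1.0]]
ft_force: [-0.2, 0.4, -0.6]
grip_width: 0.0471
```

```bash
python3 to.py .6077 -.1682 .03
python3 - <<'E'
from h import *
im,D=snap('scene','scene10.png')
cv2.imwrite('pics/z10.png',cv2.resize(im[100:260,60:260],None,fx=3,fy=3)[:,:,::-1])
E
```

```text
t 19.55 pos [ 0.4542 -0.2344  0.1439] th 84.34 tilt 0.12 q [ -41.   21.   87.   -0.   72. -125.] w 0.0471 F [-0.2  0.4 -0.6]
turn z units -0.0 then x,y,z units [-3.656  2.025  2.848]
```

View pics/z10.png

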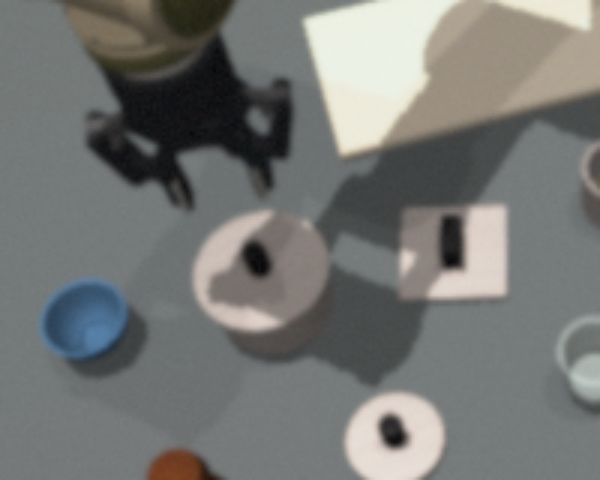

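The large lid is seated (crop ~262,270). Next, the small round lid.

Emit:
{"name": "jog_arm", "arguments": {
  "plan": [
    [[-0.25,0.13,0,0,0,0],[-0.5,0.28,0,0,0,0],[-0.65,0.36,0.1,0,0,0],[-0.65,0.36,0.3,0,0,0],[-0.65,0.36,0.45,0,0,0],[-0.55,0.31,0.5,0,0,0],[-0.3,0.17,0.5,0,0,0],[-0.1,0.05,0.5,0,0,0],[0,0,0.3,0,0,0],[0,0,0,0,0,0]]
  ]
}}

```text
time_s: 20.6
position: [0.6062, -0.1674, 0.0347]
tool_rot: [[-0.995, 0.098, -0.004], [0.098, 0.995, 0.002], [0.004, 0.002, -1.0]]
ft_force: [-0.7, 0.5, 0.2]
grip_width: 0.0471
```

```bash
python3 to.py .6077 -.1682 .0015
python3 - <<'E'
from h import *
im,D=snap('scene','scene11.png')
cv2.imwrite('pics/z11.png',cv2.resize(im[160:300,110:290],None,fx=4,fy=4)[:,:,::-1])
E
```

```text
t 20.6 pos [ 0.6062 -0.1674  0.0347] th 84.35 tilt 0.27 q [ -26.   39.   74.   -0.   67. -111.] w 0.0471 F [-0.7  0.5  0.2]
turn z units -0.0 then x,y,z units [-0.04  -0.017  0.829]
```

View pics/z11.png

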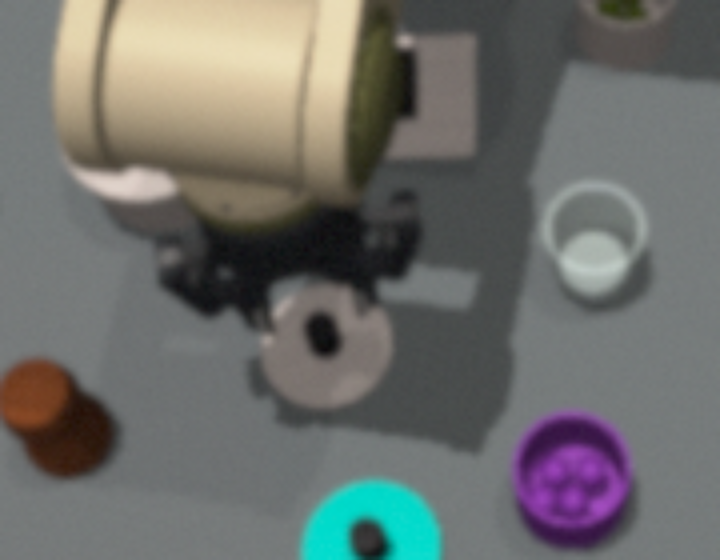

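The fingers straddle the small cream lid's knob (crop ~322,333), and the turquoise look-alike is well clear. Descend and grip.

Emit:
{"name": "jog_arm", "arguments": {
  "plan": [
    [[-0.03,-0.02,0.2,0,0,0],[0,0,0.25,0,0,0],[0,0,0.15,0,0,0],[0,0,0.1,0,0,0],[0,0,0,0,0,0],[0,0,0,0,0,0]]
  ]
}}

```text
time_s: 21.25
position: [0.6084, -0.1692, 0.0093]
tool_rot: [[-0.995, 0.099, 0.0], [0.099, 0.995, -0.0], [-0.0, -0.0, -1.0]]
ft_force: [-0.1, 0.4, 0.4]
grip_width: 0.0472
```

```bash
python3 to.py .6077 -.1682 .0015
```

```text
t 21.25 pos [ 0.6084 -0.1692  0.0093] th 84.34 tilt 0.02 q [ -26.   41.   75.   -0.   64. -111.] w 0.0472 F [-0.1  0.4  0.4]
turn z units -0.0 then x,y,z units [0.019 0.022 0.194]
```

Emit:
{"name": "jog_arm", "arguments": {
  "plan": [
    [[0.02,0.02,0.1,0,0,0],[0,0,0.09,0,0,0],[0,0,0,0,0,0]]
  ]
}}

```text
time_s: 21.55
position: [0.6073, -0.168, 0.001]
tool_rot: [[-0.995, 0.099, -0.001], [0.099, 0.995, 0.0], [0.001, 0.0, -1.0]]
ft_force: [-1.2, 0.7, -0.4]
grip_width: 0.047
```

Emit:
{"name": "jog_arm", "arguments": {
  "plan": [
    [[0,0,0,0,0,0],[0,0,0,0,0,0],[0,0,0,0,0,0],[0,0,0,0,0,0],[0,0,0,0,0,0]]
  ],
  "grip": -1
}}

```text
time_s: 22.05
position: [0.6077, -0.1682, 0.0018]
tool_rot: [[-0.995, 0.099, 0.0], [0.099, 0.995, -0.0], [-0.0, -0.0, -1.0]]
ft_force: [-0.6, 0.8, 1.8]
grip_width: 0.018
```

Emit:
{"name": "jog_arm", "arguments": {
  "plan": [
    [[0,0,-0.2,0,0,0],[0,0,-0.5,0,0,0],[0,0,-0.7,0,0,0],[0,0,-0.7,0,0,0],[0,0,-0.6,0,0,0],[0,0,-0.3,0,0,0],[0,0,0,0,0,0]]
  ]
}}

```text
time_s: 22.75
position: [0.608, -0.1685, 0.123]
tool_rot: [[-0.995, 0.099, 0.003], [0.099, 0.995, -0.001], [-0.003, -0.001, -1.0]]
ft_force: [-0.5, -0.5, -1.8]
grip_width: 0.0177
```

```bash
python3 to.py .4478 .0727 .075
```

```text
t 22.75 pos [ 0.608  -0.1685  0.123 ] th 84.34 tilt 0.16 q [ -26.   34.   68.   -0.   78. -111.] w 0.0177 F [-0.5 -0.5 -1.8]
turn z units -0.0 then x,y,z units [4.581 5.605 1.2  ]
```

Emit:
{"name": "jog_arm", "arguments": {
  "plan": [
    [[0.15,0.18,0,0,0,0],[0.35,0.43,0,0,0,0],[0.5,0.61,0,0,0,0],[0.55,0.67,0,0,0,0],[0.55,0.67,0,0,0,0],[0.55,0.67,0,0,0,0],[0.55,0.67,0,0,0,0],[0.55,0.67,0,0,0,0],[0.45,0.55,0,0,0,0],[0.28,0.35,0.2,0,0,0]]
  ]
}}

```text
time_s: 23.75
position: [0.4486, 0.069, 0.1129]
tool_rot: [[-0.995, 0.097, -0.002], [0.097, 0.995, 0.0], [0.002, 0.0, -1.0]]
ft_force: [1.5, -0.3, -1.8]
grip_width: 0.0176
```

Emit:
{"name": "jog_arm", "arguments": {
  "plan": [
    [[0.1,0.13,0.4,0,0,0],[0,0,0.4,0,0,0],[0,0,0.15,0,0,0],[0,0,0,0,0,0],[0,0,0,0,0,0]]
  ]
}}

```text
time_s: 24.25
position: [0.4473, 0.0727, 0.0756]
tool_rot: [[-0.995, 0.099, -0.0], [0.099, 0.995, 0.0], [0.0, 0.0, -1.0]]
ft_force: [-0.4, 0.3, -0.8]
grip_width: 0.018
```

```bash
python3 to.py .4478 .0727 .051
python3 - <<'E'
from h import *
im,D=snap('scene','scene12.png')
cv2.imwrite('pics/z12.png',cv2.resize(im[90:240,180:360],None,fx=4,fy=4)[:,:,::-1])
E
```

```text
t 24.25 pos [0.4473 0.0727 0.0756] th 84.33 tilt 0.02 q [ -6.  21. 101.   0.  58. -90.] w 0.018 F [-0.4  0.3 -0.8]
turn z units -0.0 then x,y,z units [-0.012  0.001  0.615]
```

View pics/z12.png

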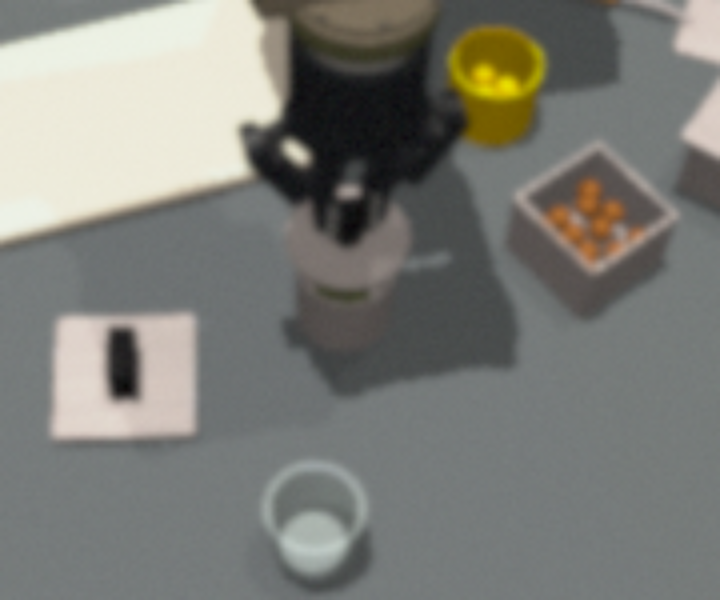

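The small lid is centred over the olives pot (crop ~345,250). Lower.

Emit:
{"name": "jog_arm", "arguments": {
  "plan": [
    [[-0.01,0,0.1,0,0,0],[0,0,0.15,0,0,0],[0,0,0.14,0,0,0],[0,0,0.11,0,0,0],[0,0,0.08,0,0,0],[0,0,0.03,0,0,0],[0,0,0,0,0,0],[0,0,0,0,0,0]]
  ]
}}

```text
time_s: 25.1
position: [0.4478, 0.0727, 0.0512]
tool_rot: [[-0.995, 0.099, 0.0], [0.099, 0.995, -0.0], [-0.0, -0.0, -1.0]]
ft_force: [0.4, 0.0, -1.7]
grip_width: 0.0182
```

Emit:
{"name": "jog_arm", "arguments": {
  "plan": [
    [[0,0,0,0,0,0],[0,0,0,0,0,0],[0,0,0,0,0,0],[0,0,-0.1,0,0,0],[0,0,-0.3,0,0,0],[0,0,-0.6,0,0,0],[0,0,-0.6,0,0,0],[0,0,-0.5,0,0,0],[0,0,-0.2,0,0,0],[0,0,0,0,0,0]]
  ],
  "grip": 0.1
}}

```text
time_s: 26.1
position: [0.4481, 0.0727, 0.1438]
tool_rot: [[-0.995, 0.099, 0.002], [0.099, 0.995, -0.0], [-0.002, -0.0, -1.0]]
ft_force: [0.0, 0.6, -0.5]
grip_width: 0.0474
```

```bash
python3 to.py .4565 -.0794 .03 73.9
python3 - <<'E'
from h import *
im,D=snap('scene','scene13.png')
cv2.imwrite('pics/z13.png',cv2.resize(im[90:240,180:360],None,fx=4,fy=4)[:,:,::-1])
E
```

```text
t 26.1 pos [0.4481 0.0727 0.1438] th 84.34 tilt 0.11 q [ -6.  16.  95.  -0.  69. -90.] w 0.0474 F [ 0.   0.6 -0.5]
turn z units 1.22 then x,y,z units [-1.256 -3.595  2.846]
```

View pics/z13.png

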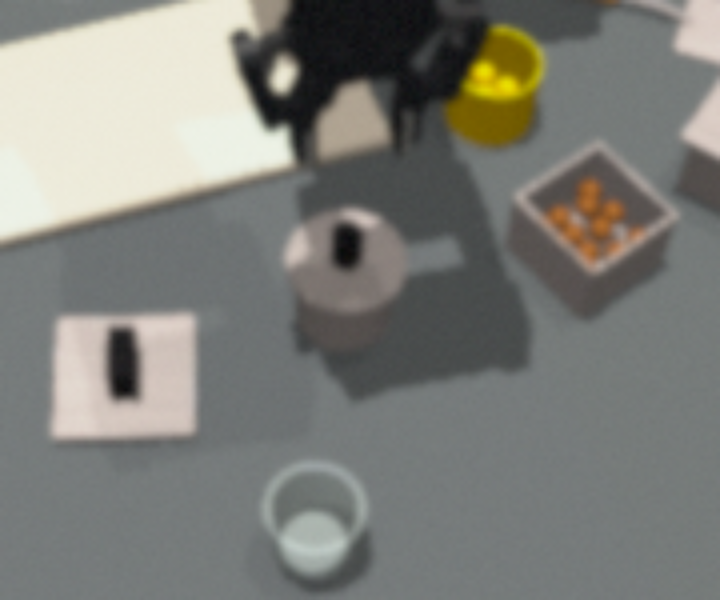

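The small lid is seated (crop ~345,255). Last one, the square lid.

Emit:
{"name": "jog_arm", "arguments": {
  "plan": [
    [[0,0,0,0,0,0.62],[0,0,0,0,0,0.6],[-0.15,-0.4,0,0,0,0],[-0.22,-0.63,0,0,0,0],[-0.24,-0.7,0,0,0,0],[-0.24,-0.7,0.2,0,0,0],[-0.2,-0.6,0.5,0,0,0],[-0.14,-0.4,0.6,0,0,0],[-0.06,-0.16,0.6,0,0,0],[0,0,0.6,0,0,0]]
  ]
}}

```text
time_s: 27.15
position: [0.4552, -0.0799, 0.0411]
tool_rot: [[-0.96, 0.28, -0.002], [0.28, 0.96, 0.001], [0.002, 0.0, -1.0]]
ft_force: [0.2, 0.2, -0.5]
grip_width: 0.0471
```

Emit:
{"name": "jog_arm", "arguments": {
  "plan": [
    [[0,0,0.2,0,0,0],[0,0,0,0,0,0],[0,0,0,0,0,0]]
  ]
}}

```text
time_s: 27.45
position: [0.4561, -0.079, 0.0355]
tool_rot: [[-0.961, 0.278, 0.0], [0.278, 0.961, -0.0], [-0.0, -0.0, -1.0]]
ft_force: [0.3, 0.5, 0.3]
grip_width: 0.0473
```

```bash
python3 to.py .4565 -.0794 .0015 73.9
python3 - <<'E'
from h import *
im,D=snap('scene','scene14.png')
cv2.imwrite('pics/z14.png',cv2.resize(im[110:260,130:310],None,fx=4,fy=4)[:,:,::-1])
E
```

```text
t 27.45 pos [ 0.4561 -0.079   0.0355] th 73.88 tilt 0.02 q [-25.  26. 102.   0.  52. -98.] w 0.0473 F [0.3 0.5 0.3]
turn z units -0.0 then x,y,z units [-0.013 -0.007  0.851]
```

View pics/z14.png

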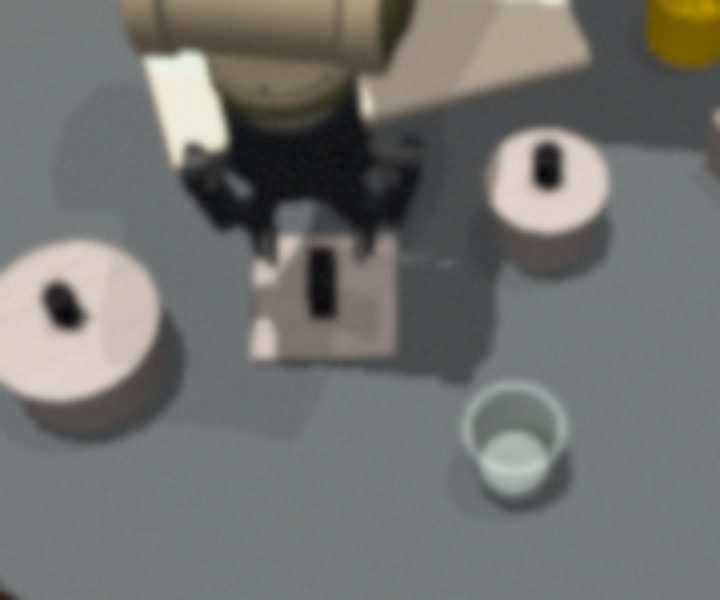

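The fingers are aligned either side of the square lid's handle (crop ~322,283).

Emit:
{"name": "jog_arm", "arguments": {
  "plan": [
    [[-0.01,-0.01,0.2,0,0,0],[0,0,0.25,0,0,0],[0,0,0.2,0,0,0],[0,0,0.13,0,0,0],[0,0,0.05,0,0,0],[0,0,0,0,0,0],[0,0,0,0,0,0]]
  ]
}}

```text
time_s: 28.2
position: [0.4562, -0.0796, 0.002]
tool_rot: [[-0.961, 0.278, 0.0], [0.278, 0.961, -0.0], [-0.0, -0.0, -1.0]]
ft_force: [-0.3, 0.0, 0.1]
grip_width: 0.0469
```

Emit:
{"name": "jog_arm", "arguments": {
  "plan": [
    [[0,0,0.02,0,0,0],[0,0,0,0,0,0],[0,0,0,0,0,0],[0,0,0,0,0,0],[0,0,0,0,0,0],[0,0,0,0,0,0]]
  ],
  "grip": -1
}}

```text
time_s: 28.8
position: [0.4563, -0.0797, 0.0014]
tool_rot: [[-0.961, 0.278, 0.001], [0.278, 0.961, -0.0], [-0.001, -0.0, -1.0]]
ft_force: [-0.4, 0.0, 6.0]
grip_width: 0.0169
```

Emit:
{"name": "jog_arm", "arguments": {
  "plan": [
    [[0,0,-0.2,0,0,0],[0,0,-0.5,0,0,0],[0,0,-0.7,0,0,0],[0,0,-0.7,0,0,-0.5],[0,0,-0.6,0,0,-0.8],[0,0,-0.3,0,0,-0.8],[0,0,0,0,0,-0.8],[0,0,0,0,0,-0.8],[0,0,0,0,0,-0.45],[0,0,0,0,0,0]]
  ]
}}

```text
time_s: 29.8
position: [0.4558, -0.0795, 0.1213]
tool_rot: [[-0.942, -0.335, -0.0], [-0.335, 0.942, 0.0], [0.0, 0.0, -1.0]]
ft_force: [0.3, -0.2, -1.6]
grip_width: 0.0167
```

```bash
python3 to.py .4546 .2429 .075 109.7
```

```text
t 29.8 pos [ 0.4558 -0.0795  0.1213] th 109.55 tilt 0.02 q [ -25.   19.   96.    0.   66. -134.] w 0.0167 F [ 0.3 -0.2 -1.6]
turn z units -0.02 then x,y,z units [-2.687  7.598  1.157]
```

Emit:
{"name": "jog_arm", "arguments": {
  "plan": [
    [[-0.07,0.2,0,0,0,0],[-0.16,0.45,0,0,0,0],[-0.23,0.65,0,0,0,0],[-0.28,0.8,0,0,0,0],[-0.28,0.8,0,0,0,0],[-0.28,0.8,0,0,0,0],[-0.28,0.8,0,0,0,0],[-0.28,0.8,0,0,0,0],[-0.28,0.8,0,0,0,0],[-0.25,0.7,0,0,0,0]]
  ]
}}

```text
time_s: 30.8
position: [0.4546, 0.2108, 0.1212]
tool_rot: [[-0.943, -0.333, -0.0], [-0.333, 0.943, 0.0], [0.0, 0.0, -1.0]]
ft_force: [0.2, -0.5, -1.8]
grip_width: 0.0172
```

Emit:
{"name": "jog_arm", "arguments": {
  "plan": [
    [[-0.18,0.5,0,0,0,0],[-0.11,0.3,0.1,0,0,0],[-0.03,0.1,0.4,0,0,0],[0,0,0.4,0,0,0],[0,0,0.2,0,0,0],[0,0,0,0,0,0],[0,0,0,0,0,0]]
  ]
}}

```text
time_s: 31.5
position: [0.4556, 0.2468, 0.0775]
tool_rot: [[-0.943, -0.333, 0.0], [-0.333, 0.943, 0.0], [-0.0, -0.0, -1.0]]
ft_force: [-0.3, 0.1, -0.6]
grip_width: 0.0163
```

```bash
python3 to.py .4546 .2429 .051 109.7
python3 - <<'E'
from h import *
im,D=snap('scene','scene15.png')
cv2.imwrite('pics/z15.png',cv2.resize(im[70:220,240:420],None,fx=4,fy=4)[:,:,::-1])
E
```

```text
t 31.5 pos [0.4556 0.2468 0.0775] th 109.48 tilt 0.02 q [ 15.  27.  91.  -0.  62. -94.] w 0.0163 F [-0.3  0.1 -0.6]
turn z units -0.03 then x,y,z units [ 0.056 -0.083  0.662]
```

View pics/z15.png

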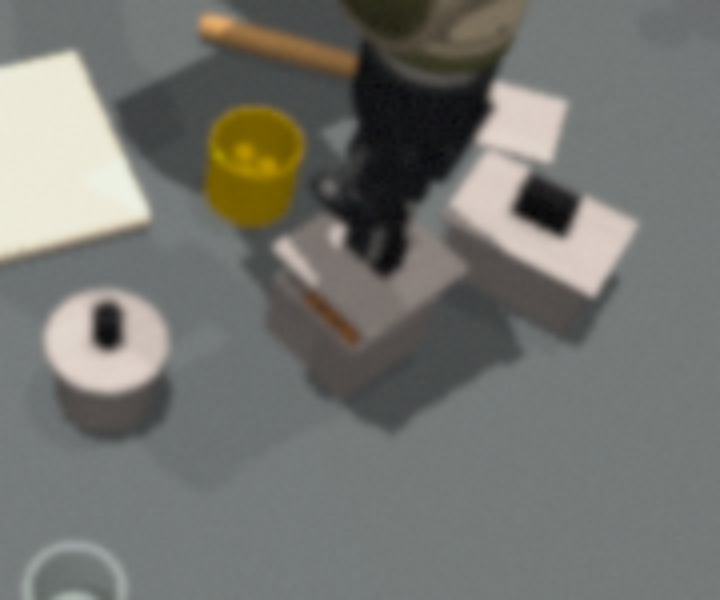

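The lid is above the square pot and about 4 mm too far to +y, so I'll correct that and then lower. Its edges are parallel with the pot's.

Emit:
{"name": "jog_arm", "arguments": {
  "plan": [
    [[0.06,-0.08,0,0,0,-0.03],[0,0,0,0,0,0],[0,0,0.15,0,0,0],[0,0,0.15,0,0,0],[0,0,0.15,0,0,0],[0,0,0.1,0,0,0],[0,0,0.05,0,0,0],[0,0,0,0,0,0],[0,0,0,0,0,0]]
  ]
}}

```text
time_s: 32.45
position: [0.4543, 0.2431, 0.0532]
tool_rot: [[-0.941, -0.338, 0.0], [-0.338, 0.941, 0.0], [-0.0, -0.0, -1.0]]
ft_force: [0.4, 0.7, -1.9]
grip_width: 0.0168
```

```bash
python3 to.py .4546 .2429 .051 109.7
```

```text
t 32.45 pos [0.4543 0.2431 0.0532] th 109.78 tilt 0.01 q [ 15.  28.  93.  -0.  59. -95.] w 0.0168 F [ 0.4  0.7 -1.9]
turn z units 0.01 then x,y,z units [-0.006 -0.008  0.055]
```

Emit:
{"name": "jog_arm", "arguments": {
  "plan": [
    [[0,0,0.05,0,0,0],[0,0,0,0,0,0],[0,0,0,0,0,0]]
  ]
}}

```text
time_s: 32.75
position: [0.4542, 0.2431, 0.0512]
tool_rot: [[-0.941, -0.338, 0.0], [-0.338, 0.941, -0.0], [-0.0, -0.0, -1.0]]
ft_force: [0.7, 0.2, -0.8]
grip_width: 0.0173
```

Emit:
{"name": "jog_arm", "arguments": {
  "plan": [
    [[0,0,0,0,0,0],[0,0,0,0,0,0],[0,0,0,0,0,0],[0,0,-0.1,0,0,0],[0,0,-0.3,0,0,0],[0,0,-0.6,0,0,0],[0,0,-0.7,0,0,0],[0,0,-0.7,0,0,0],[0,0,-0.7,0,0,0],[0,0,-0.5,0,0,0]]
  ],
  "grip": 0.1
}}

```text
time_s: 33.75
position: [0.4544, 0.2432, 0.1974]
tool_rot: [[-0.941, -0.338, 0.002], [-0.338, 0.941, 0.001], [-0.002, -0.0, -1.0]]
ft_force: [0.2, 0.1, 0.7]
grip_width: 0.0471
```

```bash
python3 to.py .25 -.42 .22
```

```text
t 33.75 pos [0.4544 0.2432 0.1974] th 109.78 tilt 0.13 q [ 15.  19.  81.   0.  80. -95.] w 0.0471 F [0.2 0.1 0.7]
turn z units -0.0 then x,y,z units [ 10.419 -13.872  -0.565]
```

Emit:
{"name": "jog_arm", "arguments": {
  "plan": [
    [[0.2,0.43,0,0,0,0],[0.35,0.74,0,0,0,0],[0.4,0.85,0,0,0,0],[0.4,0.85,0,0,0,0],[0.4,0.85,0,0,0,0],[0.4,0.85,0,0,0,0],[0.4,0.85,0,0,0,0],[0.4,0.85,0,0,0,0],[0.4,0.85,0,0,0,0],[0.4,0.85,0,0,0,0]]
  ]
}}

```text
time_s: 34.75
position: [0.2038, 0.4932, 0.1955]
tool_rot: [[-0.941, -0.338, 0.0], [-0.338, 0.941, 0.0], [-0.0, 0.0, -1.0]]
ft_force: [0.3, 1.5, -0.2]
grip_width: 0.0468
```

Emit:
{"name": "jog_arm", "arguments": {
  "plan": [
    [[0.3,0.6,0,0,0,0],[0.15,0.3,0,0,0,0],[0,0,0,0,0,0],[0,0,0,0,0,0]]
  ]
}}

```text
time_s: 35.15
position: [0.1767, 0.5196, 0.1951]
tool_rot: [[-0.941, -0.338, 0.0], [-0.338, 0.941, -0.0], [-0.0, -0.0, -1.0]]
ft_force: [-0.0, -0.9, 0.3]
grip_width: 0.0469
```

Run:
```python
from meas import *
G={'pot_large':(.4538,-.2342,0),'pot_small':(.4478,.0727,0),'pot_square':(.4546,.2429,19.7),'pot_oblong':(.4432,.3819,37.6)}
v,u=np.mgrid[0:384,0:512]; tiles=[]
for cam in ['top','scene']:
    im,D=snap(cam,cam+'_end.png'); P=xyz(cam,np.c_[u.ravel(),v.ravel()],D.ravel()); ok=D.ravel()>0
    for n,(x,y,a) in G.items():
        o=ortho(cam,im,x,y,.059); g=cv2.cvtColor(o,cv2.COLOR_RGB2GRAY); m=(g>140).astype(np.uint8)
        cs,_=cv2.findContours(m,cv2.RETR_EXTERNAL,cv2.CHAIN_APPROX_NONE); c=max(cs,key=cv2.contourArea)
        rc,rs,ra=cv2.minAreaRect(c); b=cv2.boxPoints((rc,rs,ra)); e=b[1]-b[0]; f=b[2]-b[1]
        if np.hypot(*f)>np.hypot(*e): e=f
        w=lambda p:np.round([(x+.08-p[1]*S)*1000,(y+.08-p[0]*S)*1000],1)
        r=np.hypot(P[:,0]-x,P[:,1]-y); q=P[ok&(r<.045)&(P[:,2]>.05)&(P[:,2]<.068)]; k=P[ok&(r<.03)&(P[:,2]>.082)&(P[:,2]<.1)]
        sl=np.degrees(np.linalg.lstsq(np.c_[q[:,:2],np.ones(len(q))],q[:,2],rcond=None)[0][:2])
        print(cam,n,'pot0',np.round([x*1000,y*1000],1),'lid',w(rc),np.round(np.array(rs)*.5,1),'ang',round(np.degrees(np.arctan2(-e[0],-e[1]))%90,1),a,'z',np.median(q[:,2]).round(4),'knobz',np.median(k[:,2]).round(4) if len(k) else None,'slope',sl.round(2))
        tiles.append(o)
M=np.vstack([np.hstack(tiles[:4]),np.hstack(tiles[4:])]); cv2.imwrite('pics/end.png',cv2.resize(M,(800,400),interpolation=cv2.INTER_AREA)[:,:,::-1])
```

```text
top pot_large pot0 [ 453.8 -234.2] lid [ 455.6 -235. ] [111. 111.] ang 45.0 0 z 0.0607 knobz 0.0903 slope [ 0.42 -0.05]
top pot_small pot0 [447.8  72.7] lid [449.3  72.9] [79.5 79.5] ang 45.0 0 z 0.0607 knobz 0.09 slope [0.11 0.51]
top pot_square pot0 [454.6 242.9] lid [455.9 243.2] [92.2 92.1] ang 19.9 19.7 z 0.0607 knobz 0.0903 slope [0.22 0.23]
top pot_oblong pot0 [443.2 381.9] lid [445.2 381.9] [115.6  75.1] ang 37.0 37.6 z 0.0606 knobz 0.0894 slope [-0.27  0.25]
scene pot_large pot0 [ 453.8 -234.2] lid [ 451.2 -235.1] [112.4 112.8] ang 45.0 0 z 0.061 knobz 0.0904 slope [0.07 0.01]
scene pot_small pot0 [447.8  72.7] lid [445.2  73. ] [81.2 81.1] ang 29.7 0 z 0.0606 knobz 0.0896 slope [ 0.07 -0.31]
scene pot_square pot0 [454.6 242.9] lid [452.9 242.7] [94.6 94.7] ang 19.6 19.7 z 0.0598 knobz 0.089 slope [-0.1  -0.16]
scene pot_oblong pot0 [443.2 381.9] lid [418.5 399.6] [134.7 136.1] ang 37.5 37.6 z 0.06 knobz 0.0891 slope [-0.16  0.24]
```

View pics/scene_end.png

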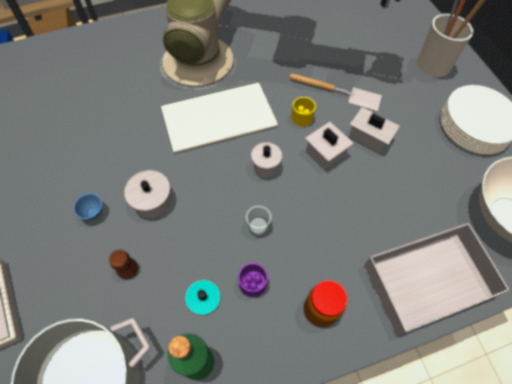

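View pics/end.png

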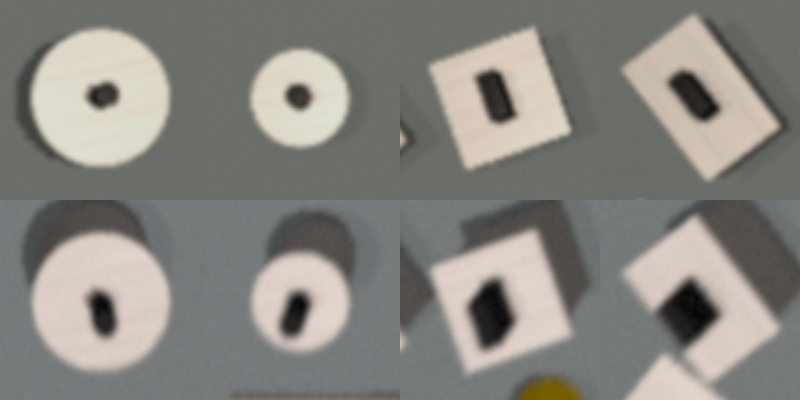

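All four lids are seated, level and centred. The mill and the glass cup are standing, and the arm is clear. Handing in.

Run:
```python
from rig import close_job
print(close_job())
```

```text
the job is handed in; nothing more can be done
None
```

All four lids are on their own containers, and I handed the job in at about 35 s of the 109 s allowed; `close_job()` gave no verdict.

**Last checks from both cameras:**
- **Centring:** lid centres are within about 3 mm of where I measured the containers at the start. That includes the 3–4 mm by which the two cameras disagree in x.
- **Seating:** plate tops read 60–61 mm, which is the expected 59 mm plus the usual depth bias. Tilt is about 0.5° or less.
- **Alignment:** the square lid is at 19.6–19.9° against 19.7° for its container. The oblong lid is at about 37° against 37.6°.
- **Bystanders:** the pepper mill and glass cup are upright, the look-alikes were not touched, and the arm is parked clear.

**What went wrong or disagreed:**
- **Missed grasp:** the first try at the large lid closed just above its knob. The depth image showed the fingertips about 23 mm above the reported tool position. The oblong lid had been held only by the top of its handle, but it seated correctly. I gripped deeper for the other three lids, with no further misses.
- **Oblong lid, scene camera:** its outline ran together with the spatula behind it, so that camera's centre reading was unusable. The top camera and the height check confirm that lid.

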